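# Refit the club radio's push knob and keep it pressed

### The job

The big knob has come off the radio on the domino table. Pick it up, turn it so that the white line on it faces the same way as the white mark beside the flat of the radio's D-shaped shaft, push it fully home on the shaft, then press the knob in as far as it goes and keep it pressed: finish with the robot still holding it pressed in. Leave the dominoes and the glass where they are.

Things in the scene. Friction and masses are not known exactly. Their poses are not given: they have to be found in the camera images.
- knob: Loose black round knob upright on the table, bore down; 34 mm high, about 45 g. Smooth round head 44 mm in diameter from 16 to 34 mm up (grip here, from any side); skirt below 40 mm across. Origin: centre of the underside; z up; x points along the white line. D-bore in the underside: 16 mm deep, 16.4 mm in diameter, flat 4.5 mm from the axis on the +x side, under the white line.
- knob_line (a point): Outer end of the knob's 4 mm wide white line on its top: 22 mm from the axis on the +x side, 34 mm above the underside. The line runs from near the centre of the black top to the rim and on down the head's side. Axes as the knob's.
- seat (a point): Centre of the top face of the black collar at the foot of the bare D-shaft; the knob's underside rests on it when fully home. Collar 34 mm in diameter, top 9 mm above the radio and 79 mm above the table when not pressed. z up; x points from the axis to the shaft's flat; a 4 mm wide white mark on the collar lies on that side. Turns and sinks with the shaft.
- shaft_tip (a point): Centre of the top of the brass D-shaft, 14 mm above the collar. Shaft 14 mm in diameter, flat 3.5 mm from the axis, top 3 mm tapered by 1.8 mm all round. The knob fits with about 1 mm of play, so to within about 8 degrees. Axes as seat.
- spindle (a joint): Angle of the shaft about its upright axis, relative to the radio, rad, counter-clockwise from above positive. Stiff (0.2 N m): it stays where it is unless twisted; it need not be turned.
- plunger (a joint): How far shaft and collar are pressed down into the radio, m: 0 released, 0.005 at the stop. A spring pushes back with about 3 N at the start and 10.5 N at the stop, so it returns when let go.
- radio: Cream table radio that does not move, 110 mm deep (x), 240 mm wide (y), 70 mm high. Origin: centre of the underside. Shaft axis at x = 5 mm, y = -50 mm; a smaller black knob, 28 mm in diameter and 14 mm high, is fitted at x = 5 mm, y = 60 mm. Carrying handle folded down along the -x side; dark speaker slots on the +x side.
- tile_a: Ivory domino (3 and 5) lying flat, 48 x 24 x 10 mm, origin at the centre of its underside; leave alone.
- tile_b: Ivory domino (6 and 2) lying flat, 48 x 24 x 10 mm, origin at the centre of its underside; leave alone.
- cup: Empty drinking glass standing on the table, 68 mm across the rim, 85 mm high, origin at the centre of its underside; leave alone.
Not all that is in view belongs to the job. What is meant by the knob is not purple, red or yellow, and is the smaller of those in its own colour.

How it is judged:
By the outcome, as a careful person would: the job done as asked, in the order asked, and still so for the second after the job is handed in, while the arm keeps its last pose, push and grip.
It also fails if it takes over 38 s, if anything falls off the work surface, if the arm or the gripper's body presses on something with over 40 N, if the wrist force passes 120 N, or if a joint passes its speed limit or range.

### The arm

A 6-joint arm with a two-finger parallel gripper is mounted at the origin on the work surface. World frame = base frame: x ahead of the robot, y to its left, z up, the work surface at z = 0. Lengths are in m, angles in rad, forces in N, time in s.
With the tool pointing down it reaches from about 0.35 to 0.975 m from the base axis. Payload 4.9 kg.
Tool frame: the origin (TCP) lies at the very end of the fingers, on their centre line; the grasp point (between the pads) lies behind it (manip.grip_depth is the z of the grasp point in the tool frame, in m); z points along the fingers, y is the direction in which the jaws open and shut (so a half turn about z gives the same grasp; the last joint's range is limited). The gripper opens to 85 mm and grips with 20 to 120 N. Pads are 22 mm wide; open, the fingers measure 114 mm over their backs; the gripper's body (76 mm by 85 mm) begins 54 mm behind the grasp point. The pads swing forward as they close: fully open they stand 13 mm farther back than shut.
Start: joints at [-1.284, 0.053, 1.613, -0, 1.476, -0.119], TCP at [0.247, -0.574, 0.202] pointing down, gripper open.
Joint ranges: [-3.01, 3.01], [-1.01, 2.22], [0.06, 2.58], [-1.02, 4.17], [0.09, 2.62], [-3.14, 3.14]. Speed limits (rad/s): [2.57, 2.57, 3.14, 3.14, 3.14, 3.14].

### API

Orientations are given as a unit quaternion [w, x, y, z].
In Python, from plant import state, optics, manip, silhouettes, place_of gives the robot as it stands. The module is installed in compiled form; this text tells all that it offers.
- The arm moves only by the tool jog_arm, never from a script. Its argument "increments" is a list of rows, each an object with "slide": the shift along the tool's x, y, z in mm, a list of three; "rotation": the turn, a rotation vector about the tool's x, y, z in degrees, a list of three. A call has 1 to 20 rows; each row shifts and turns the commanded pose from where the row before left it, along the tool's axes as they then stand; what a row does not reach is not made up. A row lasts 1/12 s, in which the tool goes at most 41.7 mm and 7.16 degrees, less where a joint would pass 70% of its speed; a pose out of reach is approached as far as the arm can. A call with a gripper value outside its range is refused whole. "fingers" is the opening, from 0 (shut) to 1 (fully open), set as the call begins (left out, the last holds). The fingers move at their own pace and stop on an object; the grip force is fixed at half the most. Time passes only in rows, so rows that do not move let the fingers close. It gives the time, the measured TCP pose, the force and the opening at its end, in the units of the state.
- state(): the state, without advancing time (a new reading comes with each control period).
- optics.grab_frame(name): name is "side" or "top" or "wrist"; returns a dict with "frame" (420x560x3 uint8, blue, green, red), "camera_matrix" (3x3 intrinsics, pixels), "distortion" ([k1, k2, p1, p2, k3] as OpenCV has them; the pictures are not rectified), "R" (3x3) and "t" (3): a world point X has camera coordinates R X + t. Camera axes: x right, y down, z forward; pixel columns grow to the right and rows downward; lengths in m; the calibration is good to about 2 mm. A picture is of the moment at which its call begins. There is no depth.
- manip.job_done(): hands the job in, once; it reports no verdict.
Trained networks look in the newest picture that a camera, given by its name, has taken for a name from the list of things; names that differ only in an ending like _2 or _b are one class to them, and where a whole thing is asked for, a point or a joint stands for the part that bears it (a point fixed in the world has none). Each returns a list of dicts, best first, with "score" (0 to 1); they miss things now and then, are a little off and sometimes report something else, mostly with a low value. They report only what shows in the picture. A call takes as long as a camera call. They do not tell look-alikes from the thing itself.
- silhouettes(thing, camera): "mask" (420x560 bool, what is visible of it) and "bbox" ([left, top, right, bottom] in pixels, round what is visible of it).
- place_of(thing, camera): "uv" ([column, row] in pixels: a listed point, or the origin of a listed thing).
The state is a dict: "time": time; "joint_pos": joint angles; "joint_vel": joint speeds; "joint_efforts": joint torques, N m; "tool_pos": TCP position; "tool_rot": TCP orientation; "contact_force": force on the tool from outside, world axes, zero at the start; "ft_torque": the same for the moment, N m; "gripper_width": opening from 0.0 (shut) to 1.0 (fully open).
Only numpy, scipy, OpenCV 4.12 (cv2) and the standard library are available. Lean on these libraries where they do the work, as an engineer would, in place of code of your own. Each camera call takes 0.05 s, during which the arm holds its last target.

## Working session

There is one attempt and no reset: what is moved stays moved. The work goes in short steps, Python scripts to look and compute and a tool call to move; the robot and the scene stay as the last step left them, time stands still between calls to the robot, and variables do not carry over. Pictures are saved under pics/ and viewed, and the job is handed in when it is done.

Besides the shell and the picture viewer there is one more tool, called by a JSON object that holds its "api" and its "payload", one argument or row to a line. jog_arm: Moves the arm, as the interface text tells. Its arguments: {"type":"object","properties":{"increments":{"type":"array","items":{"type":"object","properties":{"slide":{"type":"array","items":{"type":"number"}},"rotation":{"type":"array","items":{"type":"number"}}}}},"fingers":{"type":"number"}},"required":["increments"]}

```bash
mkdir -p pics
cat > h.py <<'E'
import numpy as np, cv2
from plant import state, optics, manip, silhouettes, place_of
def ray(f,uv):
    K=np.array(f["camera_matrix"]);D=np.array(f["distortion"]);R=np.array(f["R"]);t=np.array(f["t"])
    p=cv2.undistortPoints(np.array([[uv]],float),K,D)[0,0]
    d=R.T@np.array([p[0],p[1],1.]);c=-R.T@t
    return c,d/np.linalg.norm(d)
def onz(f,uv,z):
    c,d=ray(f,uv);return c+d*(z-c[2])/d[2]
def proj(f,X):
    return cv2.projectPoints(np.array(X,float).reshape(-1,3),cv2.Rodrigues(np.array(f["R"]))[0],np.array(f["t"],float),np.array(f["camera_matrix"]),np.array(f["distortion"]))[0].reshape(-1,2)
E
python3 - <<'E'
from h import *
for n in ["top","side","wrist"]:
    f=optics.grab_frame(n); cv2.imwrite(f"pics/{n}0.png",f["frame"])
    print(n,-np.array(f["R"]).T@f["t"])
    for th in ["knob","knob_line","seat","shaft_tip","radio","tile_a","cup"]:
        r=place_of(th,n); print(th,[(np.round(q["uv"],1).tolist(),round(q["score"],2)) for q in r])
print(state(),manip.grip_depth)
E
```

```text
top [ 0.46032022 -0.06717522  1.0711307 ]
knob [([364.8, 265.9], 0.95), ([341.1, 233.6], 0.69), ([308.2, 212.8], 0.58), ([353.5, 205.3], 0.55)]
knob_line [([301.6, 264.4], 0.82), ([350.1, 197.1], 0.74), ([319.4, 213.3], 0.74), ([348.9, 228.5], 0.66)]
seat [([198.9, 186.3], 0.72)]
shaft_tip [([196.5, 187.5], 0.66)]
radio []
tile_a [([393.5, 243.2], 0.73), ([331.1, 147.7], 0.57)]
cup [([392.5, 186.2], 0.83), ([198.0, 187.3], 0.28)]
side [ 0.33239839 -0.60188222  0.75773119]
knob [([313.0, 307.3], 0.85), ([282.4, 266.5], 0.71), ([271.1, 301.5], 0.62), ([223.5, 287.7], 0.58)]
knob_line [([321.2, 289.5], 0.96), ([277.7, 304.7], 0.7), ([284.0, 266.1], 0.68), ([216.7, 265.4], 0.62), ([251.8, 347.0], 0.58)]
seat [([271.0, 152.5], 0.63)]
shaft_tip [([267.1, 143.5], 0.53), ([284.3, 369.6], 0.53)]
radio [([256.0, 160.0], 0.82), ([275.4, 307.0], 0.58)]
tile_a [([283.0, 366.6], 0.93), ([359.6, 263.7], 0.64)]
cup [([354.4, 341.8], 0.83)]
wrist [ 0.31896774 -0.54357052  0.37367099]
knob []
knob_line []
seat []
shaft_tip []
radio []
tile_a []
cup []
{'time': 1.2, 'joint_pos': array([-1.28397654e+00,  5.26716347e-02,  1.61289678e+00, -1.09961977e-05,
        1.47598467e+00, -1.19022192e-01]), 'joint_vel': array([ 8.74661686e-04,  9.58105353e-04,  7.72140553e-04, -1.53276939e-04,
       -4.80399992e-04, -9.13583319e-05]), 'joint_efforts': array([ 7.64847518e-04, -3.93679225e+01, -3.70460379e+01,  5.80547450e-06,
        5.41105546e-04, -9.83073761e-06]), 'tool_pos': array([ 0.24672634, -0.57422631,  0.2020231 ]), 'tool_rot': array([ 2.01757109e-05,  9.79481982e-01,  2.01531752e-01, -3.79603539e-06]), 'contact_force': array([ 0.38133506, -0.49767563,  0.31674239]), 'ft_torque': array([-0.03616748,  0.00851593, -0.02763132]), 'gripper_width': 1.001827885454849} -0.0187
```

View pics/top0.png

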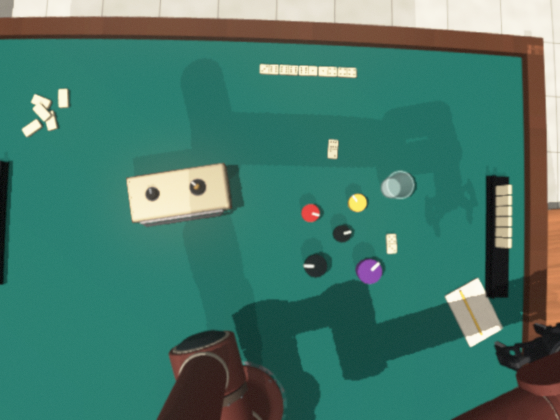

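View pics/side0.png

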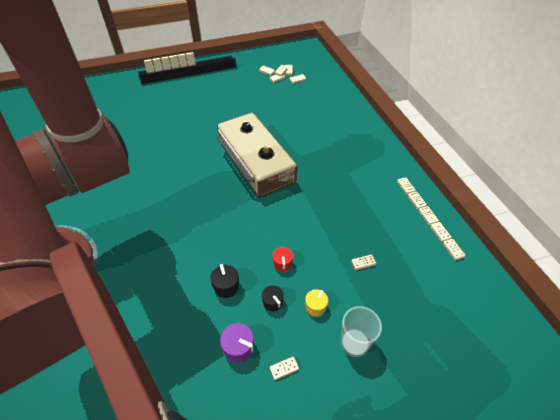

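Run:
```python
import cv2
a=cv2.imread("pics/top0.png"); b=cv2.imread("pics/side0.png")
cv2.imwrite("pics/topz.png",cv2.resize(a[175:300,270:430],None,fx=5,fy=4.8*5/4.8,interpolation=cv2.INTER_CUBIC)[:600])
cv2.imwrite("pics/tops.png",cv2.resize(a[145:235,150:250],None,fx=6,fy=6,interpolation=cv2.INTER_CUBIC))
cv2.imwrite("pics/sidez.png",cv2.resize(b[235:385,200:395],None,fx=4,fy=4,interpolation=cv2.INTER_CUBIC))
```

```text
(no output)
```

View pics/topz.png

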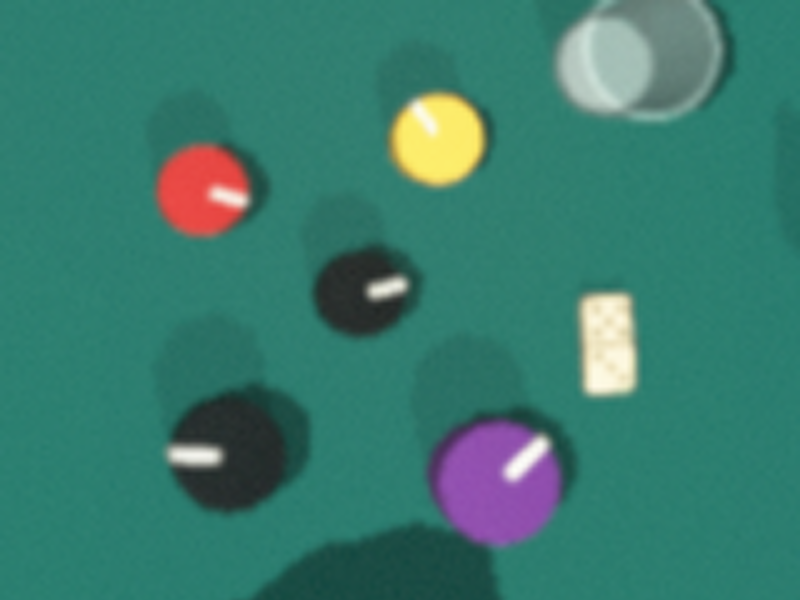

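View pics/tops.png

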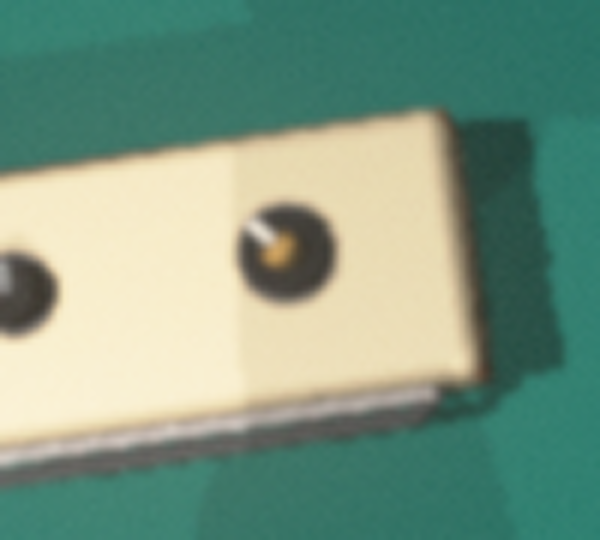

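View pics/sidez.png

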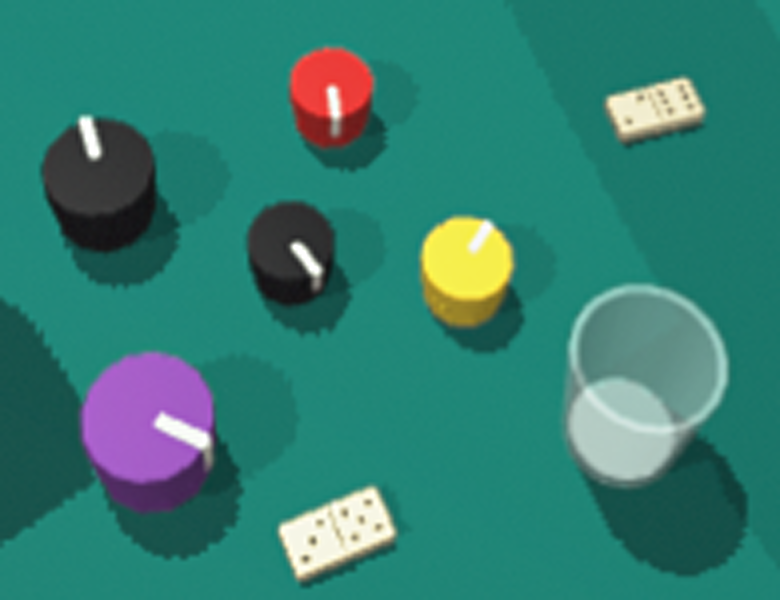

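Run:
```python
from h import *
T=optics.grab_frame("top"); S=optics.grab_frame("side")
def white(f,c,r):
    im=f["frame"].astype(int); ys,xs=np.mgrid[0:420,0:560]
    return (im.min(2)>130)&((xs-c[0])**2+(ys-c[1])**2<r*r)
for n,f,c in [("top",T,(343,233)),("side",S,(273,298))]:
    im=f["frame"]; g=im.max(2)
    ys,xs=np.mgrid[0:420,0:560]; near=(xs-c[0])**2+(ys-c[1])**2<20**2
    w=white(f,c,14); y,x=np.nonzero(w); print(n,"white",len(x),x.mean(),y.mean(),x.min(),x.max(),y.min(),y.max())
    P=np.array([onz(f,(a,b),.034)[:2] for a,b in zip(x,y)])
    m=P.mean(0); u,s,vt=np.linalg.svd(P-m); print("line world mean",m,"dir deg",np.degrees(np.arctan2(vt[0,1],vt[0,0])),s)
    print(onz(f,(c[0],c[1]),.034))
    ms=silhouettes("knob",n)
    for q in ms: print(q["score"],q["bbox"])
    np.save(f"m_{n}.npy",[q["mask"] for q in ms])
print("line",[onz(T,(348.9,228.5),.034),onz(S,(277.7,304.7),.034)],"seat",onz(T,(198.9,186.3),.079),onz(S,(271,152.5),.079),"tip",onz(T,(196.5,187.5),.093),onz(S,(267.1,143.5),.093))
```

```text
top white 20 346.85 232.25 344 350 231 234
line world mean [ 0.45185349 -0.25381187] dir deg -73.07157825218306 [0.02239835 0.00894678]
[ 0.44973848 -0.24418442  0.034     ]
0.92 [301.3, 256.2, 323.6, 274.6]
0.84 [348.2, 197.2, 367.1, 214.6]
0.79 [355.4, 258.0, 384.1, 283.1]
0.69 [334.8, 227.6, 353.2, 243.0]
0.47 [301.2, 203.9, 316.8, 225.7]
side white 29 276.41379310344826 299.55172413793105 273 280 296 304
line world mean [ 0.45236251 -0.25374022] dir deg -73.35284804746384 [0.03184255 0.00908523]
[ 0.44708794 -0.24841325  0.034     ]
0.8 [300.6, 290.6, 327.3, 315.0]
0.62 [260.5, 289.2, 286.2, 312.2]
0.62 [221.0, 319.6, 255.1, 365.8]
0.58 [270.8, 247.5, 292.1, 270.9]
0.56 [208.4, 266.5, 240.5, 299.1]
line [array([ 0.46132376, -0.25875757,  0.034     ]), array([ 0.45117084, -0.26494945,  0.034     ])] seat [0.55144743 0.10914597 0.079     ] [0.56179207 0.105497   0.079     ] tip [0.54718376 0.11217127 0.093     ] [0.55828929 0.12495027 0.093     ]
```

```bash
cat >> h.py <<'E'
from scipy.spatial.transform import Rotation as Ro
def Rt(s): q=s["tool_rot"]; return Ro.from_quat([q[1],q[2],q[3],q[0]]).as_matrix()
E
python3 - <<'E'
from h import *
s=state();R=Rt(s);W=optics.grab_frame("wrist")
C=np.array(W["R"]); print("cam axes in tool",np.round(R.T@C.T,3)); c=-C.T@np.array(W["t"])
print("cam pos in tool",R.T@(c-s["tool_pos"])); print("K",W["camera_matrix"][0][0])
for X in [(.448,-.245,.034),(.556,.112,.09)]:
    X=np.array(X)
    # TCP hits 0.1 above, etc
    for off,z in [((0,0,0),.15),((-.05,0,0),.15),((-.04,0,0),.22)]:
        p=X.copy();p[2]=z; p=p+R@np.array(off)
        W2=dict(W); c2=p+R@(R.T@(c-s["tool_pos"])); W2["t"]=-C@c2
        print(X,off,z,"uv",proj(W2,X),"slide mm",np.round(R.T@(p-s["tool_pos"])*1000))
E
```

```text
cam axes in tool [[-0.001 -0.954 -0.3  ]
 [ 1.    -0.001 -0.001]
 [ 0.    -0.3    0.954]]
cam pos in tool [ 0.0784777   0.00036199 -0.17162384]
K 346.66231670488594
[ 0.448 -0.245  0.034] (0, 0, 0) 0.15 uv [[282.95008967 195.74173418]] slide mm [ 315. -223.   52.]
[ 0.448 -0.245  0.034] (-0.05, 0, 0) 0.15 uv [[282.89421813 136.50861659]] slide mm [ 265. -223.   52.]
[ 0.448 -0.245  0.034] (-0.04, 0, 0) 0.22 uv [[282.98428824 139.58592738]] slide mm [ 275. -223.  -18.]
[0.556 0.112 0.09 ] (0, 0, 0) 0.15 uv [[282.86926639 216.65764321]] slide mm [ 555. -508.   52.]
[0.556 0.112 0.09 ] (-0.05, 0, 0) 0.15 uv [[282.7951528  145.04901384]] slide mm [ 505. -508.   52.]
[0.556 0.112 0.09 ] (-0.04, 0, 0) 0.22 uv [[282.92437734 146.68286611]] slide mm [ 515. -508.  -18.]
```

{"api": "jog_arm", "payload": {
  "increments": [
    {"slide": [12,-8,2]},
    {"slide": [24,-17,4]},
    {"slide": [24,-17,4]},
    {"slide": [24,-17,4]},
    {"slide": [24,-17,4]},
    {"slide": [24,-17,4]},
    {"slide": [24,-17,4]},
    {"slide": [24,-17,4]},
    {"slide": [24,-17,4]},
    {"slide": [24,-17,4]},
    {"slide": [24,-17,4]},
    {"slide": [24,-17,4]},
    {"slide": [24,-17,4]},
    {"slide": [24,-17,4]},
    {"slide": [0,0,0]},
    {"slide": [0,0,0]}
  ],
  "fingers": 1.0
}}

```text
invalid input
```

Run:
```python
from h import *
W=optics.grab_frame("wrist"); cv2.imwrite("pics/w1.png",W["frame"])
for th in ["knob","knob_line"]:
    print(th,[(np.round(q["uv"],1).tolist(),round(q["score"],2)) for q in place_of(th,"wrist")])
np.savez("w1.npz",**W); s=state(); print(s["tool_pos"],s["time"],s["contact_force"])
```

```text
knob []
knob_line []
[ 0.24671661 -0.5742095   0.20200864] 1.6 [ 0.59205985 -0.26363528  0.13341575]
```

View pics/w1.png

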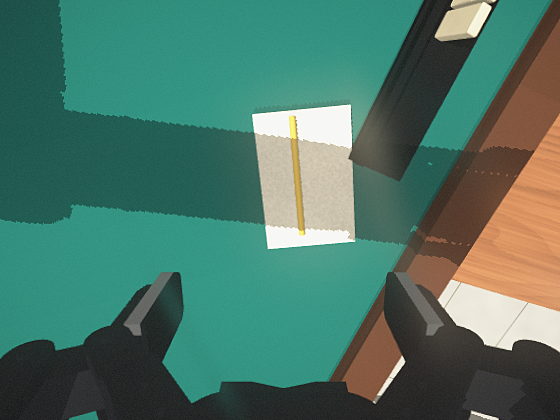

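{"api": "jog_arm", "payload": {
  "increments": [
    {"slide": [12,-8,2],"rotation": [0,0,0]},
    {"slide": [24,-17,4],"rotation": [0,0,0]},
    {"slide": [24,-17,4],"rotation": [0,0,0]},
    {"slide": [24,-17,4],"rotation": [0,0,0]},
    {"slide": [24,-17,4],"rotation": [0,0,0]},
    {"slide": [24,-17,4],"rotation": [0,0,0]},
    {"slide": [24,-17,4],"rotation": [0,0,0]},
    {"slide": [24,-17,4],"rotation": [0,0,0]},
    {"slide": [24,-17,4],"rotation": [0,0,0]},
    {"slide": [24,-17,4],"rotation": [0,0,0]},
    {"slide": [24,-17,4],"rotation": [0,0,0]},
    {"slide": [24,-17,4],"rotation": [0,0,0]},
    {"slide": [24,-17,4],"rotation": [0,0,0]},
    {"slide": [12,-8,2],"rotation": [0,0,0]},
    {"slide": [0,0,0],"rotation": [0,0,0]},
    {"slide": [0,0,0],"rotation": [0,0,0]}
  ],
  "fingers": 1.0
}}

```text
time: 2.93
tool_pos: [0.4466, -0.2477, 0.1498]
tool_rot: [-0.0, 0.979, 0.203, -0.0]
contact_force: [-0.1, 0.9, 0.2]
gripper_width: 0.998
```

Run:
```python
from h import *
W=optics.grab_frame("wrist"); cv2.imwrite("pics/w2.png",W["frame"])
for th in ["knob","knob_line"]:
    print(th,[(np.round(q["uv"],1).tolist(),round(q["score"],2)) for q in place_of(th,"wrist")])
s=state(); np.savez("w2.npz",p=s["tool_pos"],q=s["tool_rot"],**W);print(s["tool_pos"],s["time"],s["contact_force"])
```

```text
knob [([277.1, 184.4], 0.96), ([182.9, 230.9], 0.92), ([302.8, 285.7], 0.82), ([348.2, 117.5], 0.63)]
knob_line [([351.0, 91.8], 0.78), ([335.2, 298.7], 0.73), ([140.2, 230.9], 0.69), ([303.1, 189.8], 0.68), ([230.7, 108.3], 0.66)]
[ 0.44623052 -0.24949558  0.15026476] 3.0833 [-0.44773244  0.09531282  0.30471431]
```

View pics/w2.png

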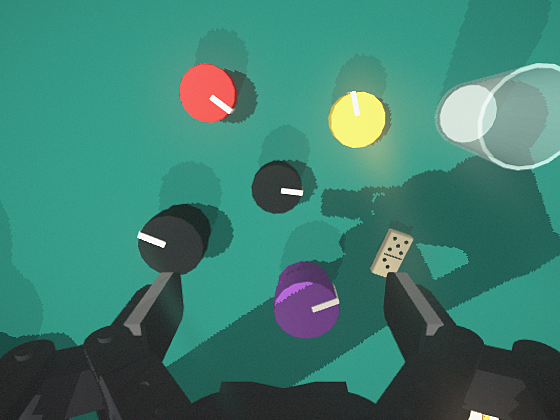

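```bash
cat >> h.py <<'E'
from scipy.optimize import minimize
def fitknob(f,dark,x0,z0=0.0):
    ph=np.linspace(0,2*np.pi,60,endpoint=False)
    def hull(x,y):
        P=[(x+r*np.cos(a),y+r*np.sin(a),z0+z) for r,z in [(.022,.034),(.022,.016),(.020,.016),(.020,0)] for a in ph]
        m=np.zeros((420*4,560*4),np.uint8); h=cv2.convexHull(proj(f,P).astype(np.float32))
        cv2.fillConvexPoly(m,np.round(h*4+1.5).astype(np.int32),255); return cv2.resize(m,(560,420),interpolation=cv2.INTER_AREA)/255.
    def cost(v): return np.abs(hull(*v)-dark).sum()
    r=minimize(cost,x0,method="Nelder-Mead",options=dict(initial_simplex=[x0,[x0[0]+.005,x0[1]],[x0[0],x0[1]+.005]],xatol=1e-5))
    return r.x,r.fun,hull(*r.x)
E
python3 - <<'E'
from h import *
def doit(n,f,c,rad):
    im=f["frame"].astype(int); ys,xs=np.mgrid[0:420,0:560]; near=(xs-c[0])**2+(ys-c[1])**2<rad**2
    sat=im.max(2)-im.min(2)
    # black: low max and low saturation; white
    d=((im.max(2)<75)&(sat<25)|(im.min(2)>120))&near
    d=cv2.morphologyEx(d.astype(np.uint8),cv2.MORPH_CLOSE,np.ones((5,5)))
    k,l,st,_=cv2.connectedComponentsWithStats(d); d=(l==1+np.argmax(st[1:,4])).astype(float)
    x,cst,h=fitknob(f,d,[.448,-.245]); print(n,x,cst,d.sum(),h.sum())
    w=(im.min(2)>120)&near&(d>0); y,xx=np.nonzero(w)
    P=np.array([onz(f,(a,b),.034)[:2] for a,b in zip(xx,y)])-x
    keep=np.hypot(*P.T)<.0215; P=P[keep]; wt=im.min(2)[y,xx][keep]-100.
    m=np.average(P,axis=0,weights=wt); u,s,vt=np.linalg.svd(P-P.mean(0))
    print(" n",len(P),"dir svd",np.degrees(np.arctan2(vt[0,1],vt[0,0])),"dir mean",np.degrees(np.arctan2(m[1],m[0])),"mean r",np.hypot(*m),"offset",np.cross(m,vt[0]), "rmax",np.hypot(*P.T).max(),np.hypot(*P.T).min())
    return d,h
d=np.load("w2.npz"); f={k:d[k] for k in d}
dd,h=doit("wrist",f,(277,187),40)
v=f["frame"].copy(); v[...,2]=np.where(np.abs(dd-h)>.5,255,v[...,2]); cv2.imwrite("pics/fit.png",cv2.resize(v[140:240,220:340],None,fx=5,fy=5))
for n,c in [("top",(342,233)),("side",(273,298))]:
    f=optics.grab_frame(n); cv2.imwrite(f"pics/{n}1.png",f["frame"]); 
    im=cv2.imread(f"pics/{n}0.png"); f["frame"]=im
    doit(n,f,c,19)
E
```

```text
wrist [ 0.44946359 -0.24087227] 159.14901960784312 2046.0 2203.392156862745
 n 125 dir svd -73.06995301585407 dir mean -73.75022258280879 mean r 0.01229001942657266 offset 0.00014591528101228846 rmax 0.021442349510465957 0.003469223845008861
top [ 0.44939918 -0.24162449] 42.21176470588235 224.0 266.21176470588233
 n 23 dir svd -70.13001500905466 dir mean -77.65958788818736 mean r 0.012793286354195117 offset 0.001676405419360148 rmax 0.020850552232180096 0.0050858379098047135
side [ 0.44804021 -0.24043563] 55.57254901960785 435.0 490.19607843137254
 n 27 dir svd -73.4305757948145 dir mean -71.81570264105686 mean r 0.012455116170686223 offset -0.0003509991492600924 rmax 0.021262002835700317 0.003877960610994348<stdin>:14: DeprecationWarning: Arrays of 2-dimensional vectors are deprecated. Use arrays of 3-dimensional vectors instead. (deprecated in NumPy 2.0)
```

View pics/fit.png

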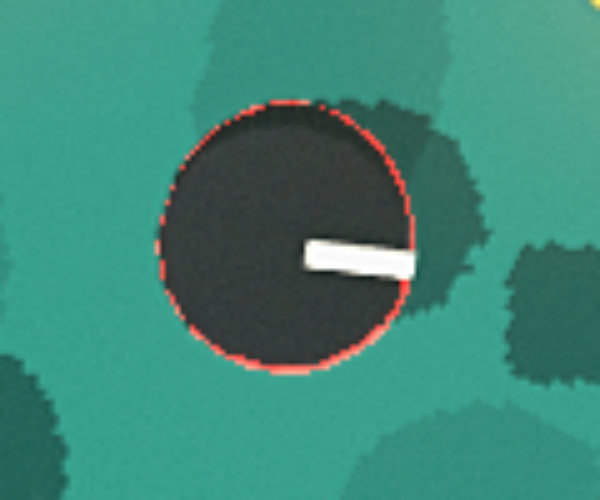

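Run:
```python
from h import *
d=np.load("w2.npz"); f={k:d[k] for k in d}
R=Rt({"tool_rot":d["q"]}); 
for x in (.011,-.011):
  for z in (0,-.0065,-.013,-.02): print(x,z,proj(f,[d["p"]+R@np.array([x,s*.0425,z]) for s in (-1,1)]).round().tolist())
X=np.array([.4494,-.2408,.005]); s=state(); print(R.T@(X-s["tool_pos"])*1000,s["tool_pos"],s["time"])
v=f["frame"][255:420,60:460]; cv2.imwrite("pics/fing.png",cv2.resize(v,None,fx=2,fy=2))
```

```text
0.011 0 [[205.0, 235.0], [366.0, 236.0]]
0.011 -0.0065 [[203.0, 240.0], [369.0, 240.0]]
0.011 -0.013 [[200.0, 245.0], [372.0, 246.0]]
0.011 -0.02 [[196.0, 251.0], [375.0, 251.0]]
-0.011 0 [[208.0, 273.0], [363.0, 273.0]]
-0.011 -0.0065 [[205.0, 278.0], [366.0, 279.0]]
-0.011 -0.013 [[203.0, 285.0], [369.0, 285.0]]
-0.011 -0.02 [[199.0, 292.0], [372.0, 292.0]]
[  6.45353883  -7.01005953 145.23714703] [ 0.44620195 -0.24971625  0.1502408 ] 3.1833
```

View pics/fing.png

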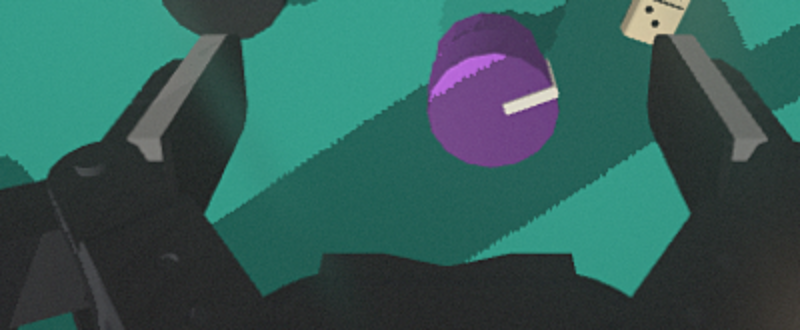

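{"api": "jog_arm", "payload": {
  "increments": [
    {"slide": [3,-3,10],"rotation": [0,0,0]},
    {"slide": [3.5,-4,20],"rotation": [0,0,0]},
    {"slide": [0,0,25],"rotation": [0,0,0]},
    {"slide": [0,0,25],"rotation": [0,0,0]},
    {"slide": [0,0,15],"rotation": [0,0,0]},
    {"slide": [0,0,5],"rotation": [0,0,0]},
    {"slide": [0,0,0],"rotation": [0,0,0]},
    {"slide": [0,0,0],"rotation": [0,0,0]}
  ],
  "fingers": 0.7
}}

```text
time: 3.85
tool_pos: [0.4499, -0.2402, 0.0503]
tool_rot: [0.0, 0.98, 0.201, 0.0]
contact_force: [0.9, 0.3, 0.3]
gripper_width: 0.702
```

Run:
```python
from h import *
W=optics.grab_frame("wrist"); cv2.imwrite("pics/w3.png",W["frame"]); S=optics.grab_frame("side"); cv2.imwrite("pics/s3.png",S["frame"])
s=state(); R=Rt(s); print(s["tool_pos"],s["time"],s["gripper_width"],R.T@(np.array([.4494,-.2408,.004])-s["tool_pos"])*1000)
for z in (0,-.01,-.02,-.03,-.04): print(z,proj(W,[s["tool_pos"]+R@np.array([.011,k*.0298,z]) for k in (-1,1)]).round().tolist(),proj(S,s["tool_pos"]+R@np.array([0,0,z])).round())
```

```text
[ 0.45073954 -0.24076889  0.0515706 ] 3.95 0.7022851230380495 [-1.31087527 -0.61338543 47.5674536 ]
0 [[228.0, 233.0], [341.0, 233.0]] [[273. 290.]]
-0.01 [[225.0, 241.0], [344.0, 241.0]] [[273. 287.]]
-0.02 [[221.0, 249.0], [348.0, 249.0]] [[273. 285.]]
-0.03 [[217.0, 258.0], [352.0, 258.0]] [[273. 282.]]
-0.04 [[213.0, 269.0], [356.0, 269.0]] [[273. 280.]]
```

View pics/w3.png

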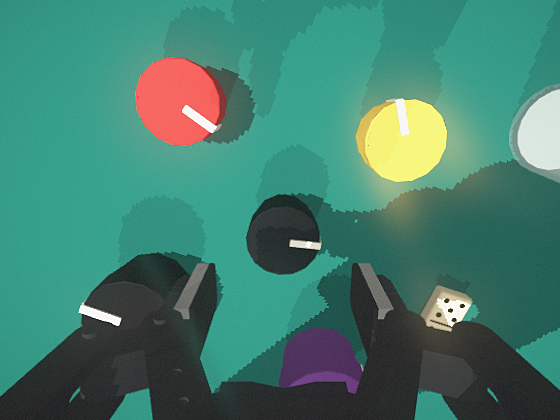

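View pics/s3.png

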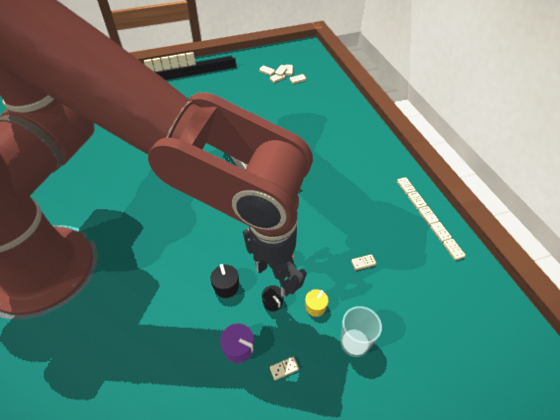

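Run:
```python
import cv2
b=cv2.imread("pics/w3.png"); cv2.imwrite("pics/w3z.png",cv2.convertScaleAbs(cv2.resize(b[190:340,160:400],None,fx=3.3,fy=3.3,interpolation=cv2.INTER_CUBIC),alpha=2.0,beta=10))
b=cv2.imread("pics/s3.png"); cv2.imwrite("pics/s3z.png",cv2.convertScaleAbs(cv2.resize(b[230:330,220:350],None,fx=6,fy=6,interpolation=cv2.INTER_CUBIC),alpha=1.7,beta=10))
```

```text
(no output)
```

View pics/w3z.png

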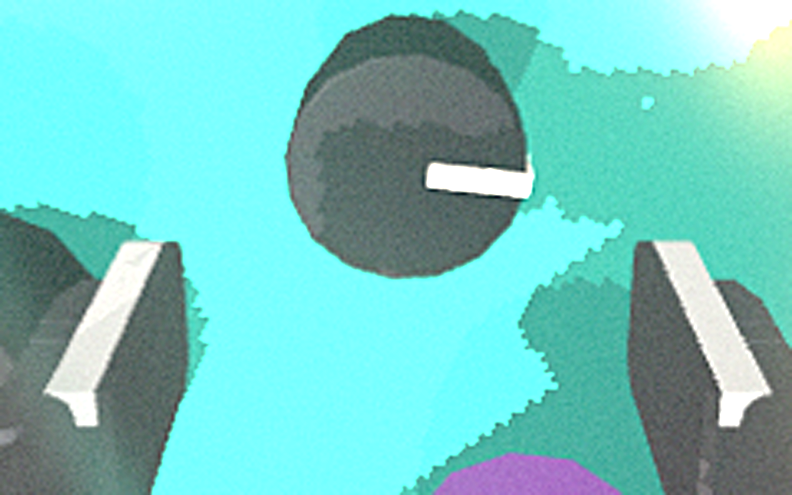

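View pics/s3z.png

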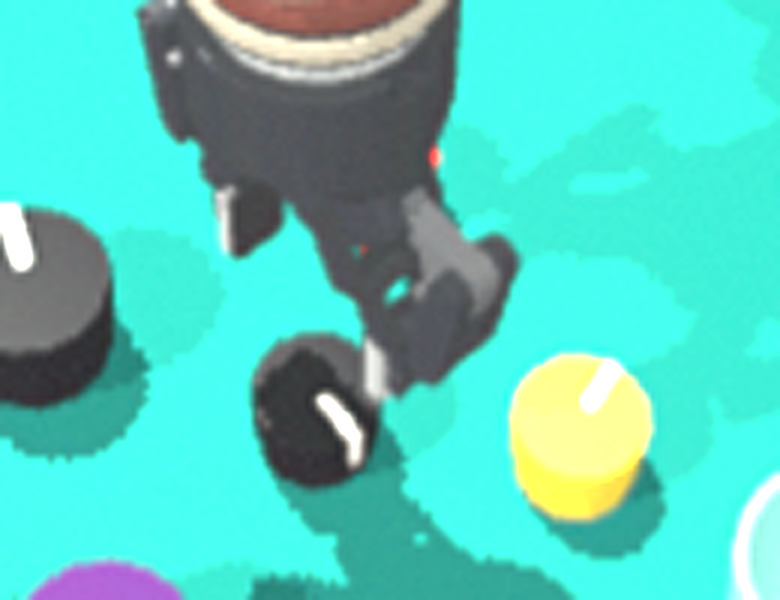

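Run:
```python
from h import *
s=state(); R=Rt(s); S=optics.grab_frame("side");W=optics.grab_frame("wrist")
for k in (-1,1):
  for x in (.011,-.011):
    print(k,x,[ (z,proj(S,s["tool_pos"]+R@np.array([x,k*.0298,z])).round()[0].tolist()) for z in (0,-.0187,-.035)])
print(proj(W,s["tool_pos"]),W["distortion"])
print(-np.array(W["R"]).T@W["t"], R.T@(-np.array(W["R"]).T@W["t"]-s["tool_pos"]))
```

```text
-1 0.011 [(0, [268.0, 277.0]), (-0.0187, [267.0, 272.0]), (-0.035, [267.0, 267.0])]
-1 -0.011 [(0, [259.0, 283.0]), (-0.0187, [259.0, 278.0]), (-0.035, [259.0, 274.0])]
1 0.011 [(0, [288.0, 297.0]), (-0.0187, [288.0, 292.0]), (-0.035, [288.0, 288.0])]
1 -0.011 [(0, [280.0, 304.0]), (-0.0187, [280.0, 299.0]), (-0.035, [280.0, 295.0])]
[[282.69723775 252.33007532]] [0.02484208 0.         0.         0.         0.        ]
[ 0.52263105 -0.20982568  0.22342802] [ 0.07851249  0.0003391  -0.17174551]
```

{"api": "jog_arm", "payload": {
  "increments": [
    {"slide": [-1,-0.5,15],"rotation": [0,0,0]},
    {"slide": [0,0,15],"rotation": [0,0,0]},
    {"slide": [0,0,10],"rotation": [0,0,0]},
    {"slide": [0,0,4],"rotation": [0,0,0]},
    {"slide": [0,0,0],"rotation": [0,0,0]},
    {"slide": [0,0,0],"rotation": [0,0,0]}
  ],
  "fingers": 0.7
}}

```text
time: 4.55
tool_pos: [0.4489, -0.2401, 0.0064]
tool_rot: [0.0, 0.979, 0.202, 0.0]
contact_force: [-0.6, -0.4, 0.6]
gripper_width: 0.697
```

Run:
```python
from h import *
W=optics.grab_frame("wrist"); S=optics.grab_frame("side")
cv2.imwrite("pics/w4.png",W["frame"]); b=S["frame"]
cv2.imwrite("pics/s4z.png",cv2.convertScaleAbs(cv2.resize(b[230:330,220:350],None,fx=6,fy=6,interpolation=cv2.INTER_CUBIC),alpha=1.7,beta=10))
for i in range(3):
    s=state(); print(s["tool_pos"],s["time"],s["gripper_width"],s["contact_force"])
```

```text
[ 0.44935408 -0.24036906  0.0070181 ] 4.65 0.700731807974918 [-0.3348786  -0.25268054  0.25558443]
[ 0.44935408 -0.24036906  0.0070181 ] 4.65 0.700731807974918 [-0.3348786  -0.25268054  0.25558443]
[ 0.44935408 -0.24036906  0.0070181 ] 4.65 0.700731807974918 [-0.3348786  -0.25268054  0.25558443]
```

View pics/w4.png

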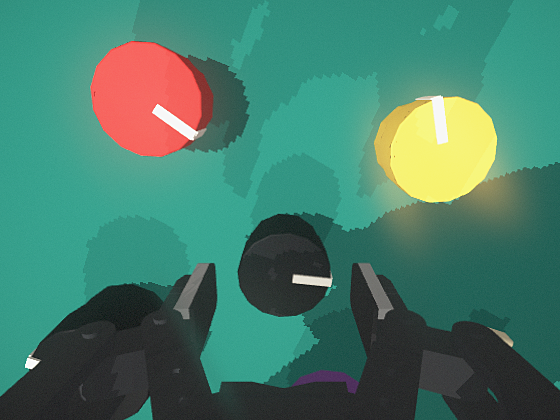

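View pics/s4z.png

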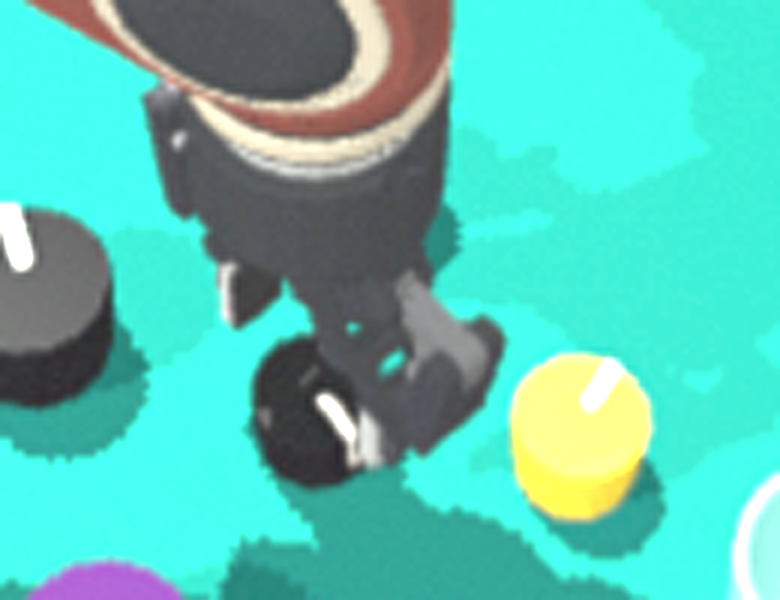

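{"api": "jog_arm", "payload": {
  "increments": [
    {"slide": [0,0,0],"rotation": [0,0,0]},
    {"slide": [0,0,0],"rotation": [0,0,0]},
    {"slide": [0,0,0],"rotation": [0,0,0]},
    {"slide": [0,0,0],"rotation": [0,0,0]},
    {"slide": [0,0,0],"rotation": [0,0,0]}
  ],
  "fingers": 0.46
}}

```text
time: 5.07
tool_pos: [0.4487, -0.2399, 0.0062]
tool_rot: [0.0, 0.979, 0.202, 0.0]
contact_force: [0.4, -0.1, -0.5]
gripper_width: 0.462
```

Run:
```python
from h import *
W=optics.grab_frame("wrist"); S=optics.grab_frame("side")
cv2.imwrite("pics/w5.png",W["frame"]); b=S["frame"]
cv2.imwrite("pics/s5z.png",cv2.convertScaleAbs(cv2.resize(b[230:330,220:350],None,fx=6,fy=6,interpolation=cv2.INTER_CUBIC),alpha=1.7,beta=10))
s=state(); print(s["tool_pos"],s["time"],s["gripper_width"],s["contact_force"])
```

```text
[ 0.44862602 -0.23984178  0.00602115] 5.1667 0.4595887523031639 [-0.08153295  0.99946208  0.0103434 ]
```

View pics/w5.png

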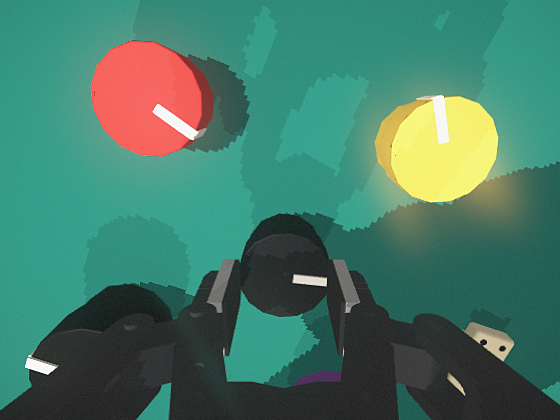

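View pics/s5z.png

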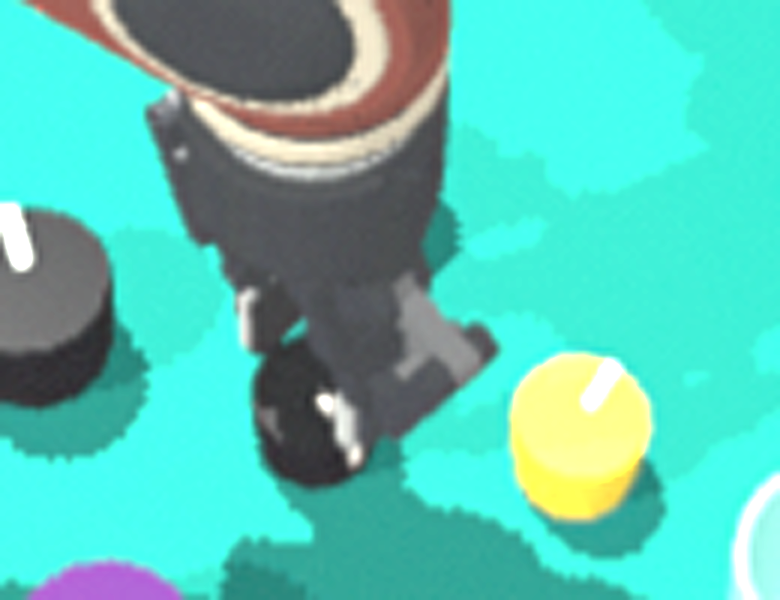

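{"api": "jog_arm", "payload": {
  "increments": [
    {"slide": [0,0,0],"rotation": [0,0,0]},
    {"slide": [0,0,0],"rotation": [0,0,0]},
    {"slide": [0,0,0],"rotation": [0,0,0]},
    {"slide": [0,0,6],"rotation": [0,0,0]},
    {"slide": [0,0,6],"rotation": [0,0,0]},
    {"slide": [0,0,6],"rotation": [0,0,0]},
    {"slide": [0,0,4],"rotation": [0,0,0]},
    {"slide": [0,0,0],"rotation": [0,0,0]}
  ],
  "fingers": 0.75
}}

```text
time: 5.83
tool_pos: [0.4475, -0.2391, -0.0177]
tool_rot: [-0.001, 0.979, 0.201, -0.001]
contact_force: [0.2, -0.6, 0.4]
gripper_width: 0.75
```

Run:
```python
from h import *
W=optics.grab_frame("wrist"); S=optics.grab_frame("side")
cv2.imwrite("pics/w6.png",W["frame"]); b=S["frame"]
cv2.imwrite("pics/s6z.png",cv2.convertScaleAbs(cv2.resize(b[230:330,220:350],None,fx=6,fy=6,interpolation=cv2.INTER_CUBIC),alpha=1.7,beta=10))
s=state(); print(s["tool_pos"],s["time"],s["gripper_width"],s["contact_force"])
```

```text
[ 0.44831668 -0.23964956 -0.01650804] 5.9333 0.7479044479788987 [ 0.12951109 -0.60285748 -0.62652062]
```

View pics/w6.png

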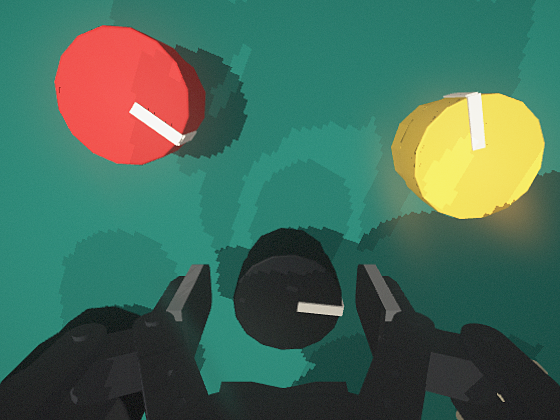

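View pics/s6z.png

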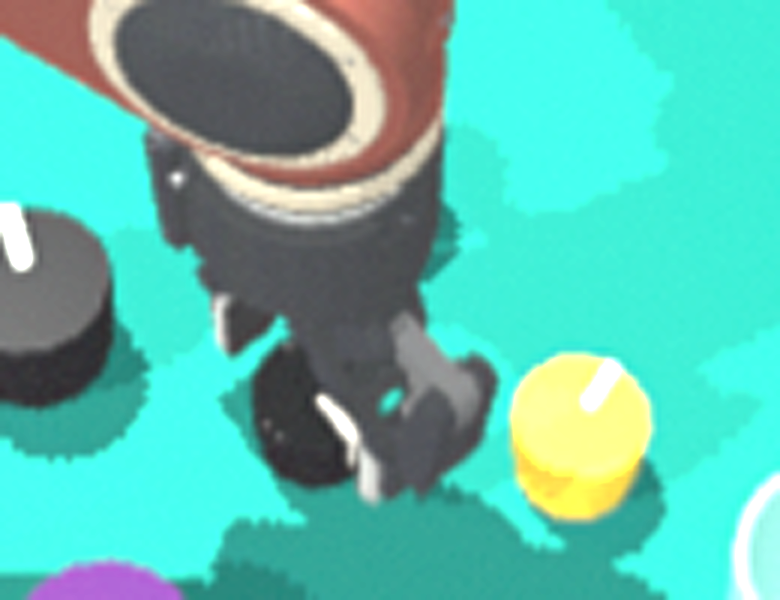

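{"api": "jog_arm", "payload": {
  "increments": [
    {"slide": [0.5,2,4],"rotation": [0,0,0]},
    {"slide": [0,0,4],"rotation": [0,0,0]},
    {"slide": [0,0,1],"rotation": [0,0,0]},
    {"slide": [0,0,0],"rotation": [0,0,0]}
  ],
  "fingers": 0.75
}}

```text
time: 6.27
tool_pos: [0.4496, -0.2413, -0.0255]
tool_rot: [-0.0, 0.979, 0.202, -0.0]
contact_force: [0.1, 0.5, 0.5]
gripper_width: 0.747
```

Run:
```python
from h import *
W=optics.grab_frame("wrist"); S=optics.grab_frame("side")
cv2.imwrite("pics/w7.png",W["frame"]); b=S["frame"]
cv2.imwrite("pics/s7z.png",cv2.convertScaleAbs(cv2.resize(b[230:330,220:350],None,fx=6,fy=6,interpolation=cv2.INTER_CUBIC),alpha=1.7,beta=10))
s=state(); print(s["tool_pos"],s["time"],s["gripper_width"],s["contact_force"])
```

```text
[ 0.4498296  -0.24146371 -0.02507105] 6.3667 0.7541472468997824 [-1.1673298   0.84040168 -0.69425093]
```

View pics/w7.png

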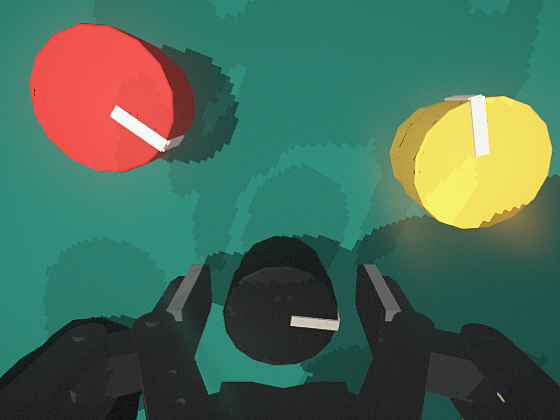

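View pics/s7z.png

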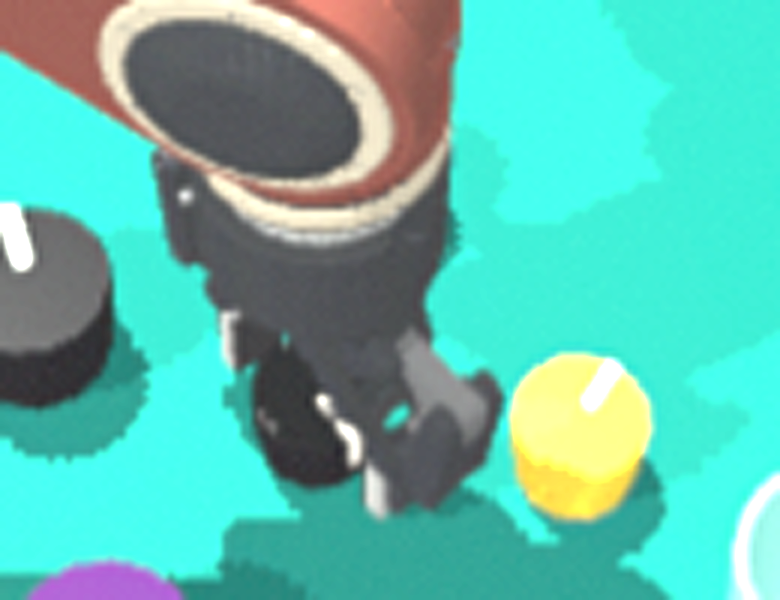

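{"api": "jog_arm", "payload": {
  "increments": [
    {"slide": [0,0,0],"rotation": [0,0,0]},
    {"slide": [0,0,0],"rotation": [0,0,0]},
    {"slide": [0,0,0],"rotation": [0,0,0]},
    {"slide": [0,0,0],"rotation": [0,0,0]},
    {"slide": [0,0,0],"rotation": [0,0,0]},
    {"slide": [0,0,0],"rotation": [0,0,0]}
  ],
  "fingers": 0.0
}}

```text
time: 6.87
tool_pos: [0.4503, -0.2418, -0.0245]
tool_rot: [0.0, 0.979, 0.201, 0.0]
contact_force: [0.5, 0.0, 4.2]
gripper_width: 0.496
```

Run:
```python
from h import *
W=optics.grab_frame("wrist"); cv2.imwrite("pics/w8.png",W["frame"])
s=state(); print(s["tool_pos"],s["time"],s["gripper_width"],s["contact_force"])
```

```text
[ 0.4503559  -0.24184505 -0.02444855] 6.9167 0.49637933476052687 [-0.53853709 -0.60851567  4.30165668]
```

View pics/w8.png

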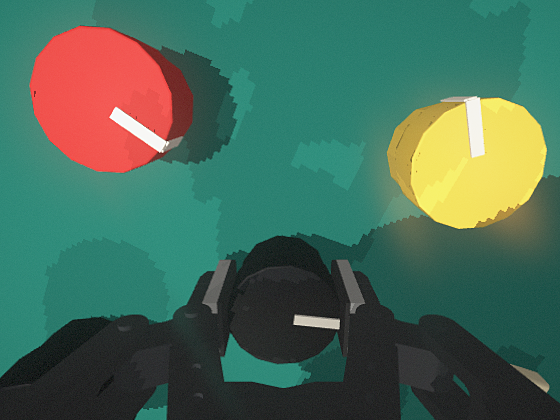

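{"api": "jog_arm", "payload": {
  "increments": [
    {"slide": [0,0,-5],"rotation": [0,0,0]},
    {"slide": [0,0,-15],"rotation": [0,0,0]},
    {"slide": [0,0,-30],"rotation": [0,0,0]},
    {"slide": [0,0,-30],"rotation": [0,0,0]},
    {"slide": [0,0,-30],"rotation": [0,0,0]},
    {"slide": [0,0,-20],"rotation": [0,0,0]},
    {"slide": [0,0,-10],"rotation": [0,0,0]},
    {"slide": [0,0,0],"rotation": [0,0,0]}
  ],
  "fingers": 0.0
}}

```text
time: 7.58
tool_pos: [0.4511, -0.2424, 0.1176]
tool_rot: [0.002, 0.979, 0.202, 0.002]
contact_force: [-0.3, -0.9, -0.7]
gripper_width: 0.498
```

Run:
```python
from h import *
W=optics.grab_frame("wrist"); cv2.imwrite("pics/w9.png",W["frame"])
s=state(); print(s["tool_pos"],s["time"],s["gripper_width"],s["contact_force"])
S=optics.grab_frame("side"); cv2.imwrite("pics/s9.png",S["frame"])
np.savez("w9.npz",p=s["tool_pos"],q=s["tool_rot"],**W)
```

```text
[ 0.45006716 -0.24166988  0.11539305] 7.6333 0.4961024294606454 [ 0.26671294  0.29716527 -1.39762128]
```

View pics/w9.png

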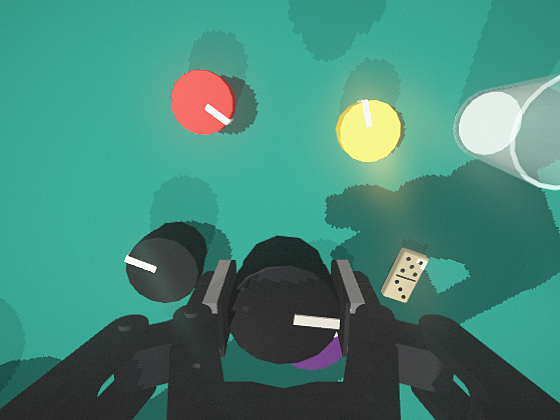

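View pics/s9.png

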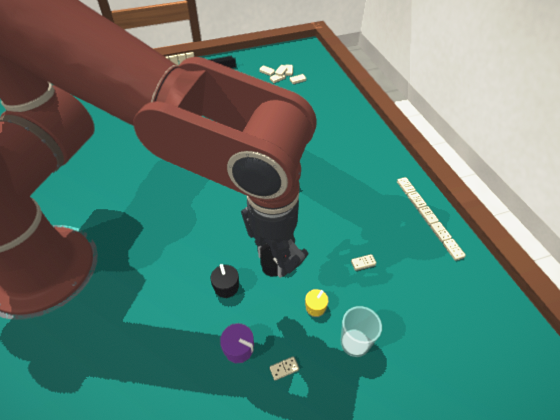

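{"api": "jog_arm", "payload": {
  "increments": [
    {"slide": [12,-10,0],"rotation": [0,0,0]},
    {"slide": [23,-19,0],"rotation": [0,0,0]},
    {"slide": [23,-19,0],"rotation": [0,0,0]},
    {"slide": [23,-19,0],"rotation": [0,0,0]},
    {"slide": [23,-19,0],"rotation": [0,0,0]},
    {"slide": [23,-19,0],"rotation": [0,0,0]},
    {"slide": [23,-19,0],"rotation": [0,0,0]},
    {"slide": [23,-19,0],"rotation": [0,0,0]},
    {"slide": [23,-19,0],"rotation": [0,0,0]},
    {"slide": [23,-19,0],"rotation": [0,0,0]},
    {"slide": [23,-19,0],"rotation": [0,0,0]},
    {"slide": [23,-19,0],"rotation": [0,0,0]},
    {"slide": [13,-9,0],"rotation": [0,0,0]},
    {"slide": [0,0,0],"rotation": [0,0,0]}
  ],
  "fingers": 0.0
}}

```text
time: 8.85
tool_pos: [0.6148, 0.0801, 0.1122]
tool_rot: [-0.001, 0.979, 0.203, -0.002]
contact_force: [-0.8, -0.9, 0.6]
gripper_width: 0.502
```

{"api": "jog_arm", "payload": {
  "increments": [
    {"slide": [0,0,0],"rotation": [0,0,-4]},
    {"slide": [0,0,0],"rotation": [0,0,-7]},
    {"slide": [0,0,0],"rotation": [0,0,-7]},
    {"slide": [0,0,0],"rotation": [0,0,-7]},
    {"slide": [0,0,0],"rotation": [0,0,-7]},
    {"slide": [0,0,0],"rotation": [0,0,-7]},
    {"slide": [0,0,0],"rotation": [0,0,-7]},
    {"slide": [0,0,0],"rotation": [0,0,-7]},
    {"slide": [0,0,0],"rotation": [0,0,-7]},
    {"slide": [0,0,0],"rotation": [0,0,-7]},
    {"slide": [0,0,0],"rotation": [0,0,-7]},
    {"slide": [0,0,0],"rotation": [0,0,-7]},
    {"slide": [0,0,0],"rotation": [0,0,-7]},
    {"slide": [0,0,0],"rotation": [0,0,-7]},
    {"slide": [0,0,0],"rotation": [0,0,-7]},
    {"slide": [0,0,0],"rotation": [0,0,-7]},
    {"slide": [0,0,0],"rotation": [0,0,-7]},
    {"slide": [0,0,0],"rotation": [0,0,-7]},
    {"slide": [0,0,0],"rotation": [0,0,-3]},
    {"slide": [0,0,0],"rotation": [0,0,0]}
  ],
  "fingers": 0.0
}}

```text
time: 10.52
tool_pos: [0.6139, 0.0764, 0.1132]
tool_rot: [-0.001, 0.265, 0.964, -0.001]
contact_force: [-0.8, -0.6, 0.0]
gripper_width: 0.497
```

Run:
```python
from h import *
W=optics.grab_frame("wrist"); cv2.imwrite("pics/w10.png",W["frame"])
s=state(); print(s["tool_pos"],s["tool_rot"],s["time"],s["gripper_width"],s["contact_force"],s["joint_pos"])
T=optics.grab_frame("top"); cv2.imwrite("pics/t10.png",T["frame"])
np.savez("w10.npz",p=s["tool_pos"],q=s["tool_rot"],**W)
for th in ["seat","shaft_tip"]:
    print(th,[(np.round(q["uv"],1).tolist(),round(q["score"],2)) for q in place_of(th,"wrist")])
```

```text
[0.61408065 0.07655533 0.1134218 ] [-1.30930051e-03  2.66279205e-01  9.63894862e-01 -6.04158333e-04] 10.5667 0.4958518714975739 [-0.13609106  0.00701415 -0.10062825] [ 4.06374312e-03  1.08841557e-01  1.70498376e+00 -4.69314529e-04
  1.33061505e+00 -1.02755812e+00]
seat [([283.1, 104.5], 0.79), ([62.5, 382.7], 0.18)]
shaft_tip [([284.4, 104.9], 0.79)]
```

View pics/w10.png

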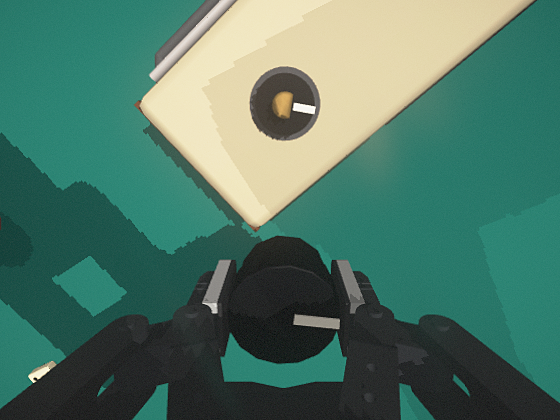

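```bash
cat > meas.py <<'E'
from h import *
def meas(f,p,q,cs=(285,103),rad=42,cl=(317,322),zoff=.0245):
    im=f["frame"].astype(int); ys,xs=np.mgrid[0:420,0:560]; R=Rt({"tool_rot":q})
    # collar: cream outside -> non-cream inside
    near=(xs-cs[0])**2+(ys-cs[1])**2<rad**2
    dark=((im.max(2)<115)&near).astype(np.uint8)
    k,l,st,_=cv2.connectedComponentsWithStats(dark); i=1+np.argmax(st[1:,4]); m=(l==i).astype(np.uint8)
    c,_=cv2.findContours(m,cv2.RETR_EXTERNAL,cv2.CHAIN_APPROX_NONE); hull=cv2.convexHull(c[0])
    full=np.zeros((420,560),np.uint8); cv2.fillConvexPoly(full,hull,1)
    y,x=np.nonzero(full); P=np.array([onz(f,(a,b),.079)[:2] for a,b in zip(x,y)]); 
    e=np.array([onz(f,a[0],.079)[:2] for a in hull]); (ex,ey),er=cv2.minEnclosingCircle((e*1000).astype(np.float32))
    cen=P.mean(0); print("collar centroid",cen,"enclosing",ex,ey,er,"eq.r",np.sqrt(len(x)*1.0), "ranges",np.ptp(e,axis=0))
    w=(im.min(2)>150)&(cv2.erode(full,np.ones((3,3)))>0); y,x=np.nonzero(w)
    if len(x)<5: print("no mark"); return
    M=np.array([onz(f,(a,b),.079)[:2] for a,b in zip(x,y)]); u,s,v=np.linalg.svd(M-M.mean(0)); d=v[0]*np.sign(v[0]@(M.mean(0)-cen))
    a1=np.degrees(np.arctan2(d[1],d[0])); mm=M.mean(0)-cen; print("mark",len(x),"svd",a1,"mean",np.degrees(np.arctan2(mm[1],mm[0])),"r",np.hypot(*mm),s)
    # knob line
    zt=p[2]+zoff+.034
    nl=(abs(xs-cl[0])<26)&(abs(ys-cl[1])<14)
    w=(im.min(2)>95)&nl&((im.max(2)-im.min(2))<50); y,x=np.nonzero(w)
    L=np.array([onz(f,(a,b),zt)[:2] for a,b in zip(x,y)]); u,s,v=np.linalg.svd(L-L.mean(0)); lm=L.mean(0)-p[:2]
    d=v[0]*np.sign(v[0]@lm); a2=np.degrees(np.arctan2(d[1],d[0])); print("knob line",len(x),"svd",a2,"mean",np.degrees(np.arctan2(lm[1],lm[0])),np.hypot(*lm),"pix",x.min(),x.max(),y.min(),y.max())
    kc=L.mean(0)-.0125*d
    print("knob centre by line vs TCP (tool mm)",R.T@np.r_[kc-p[:2],0]*1000)
    print("turn CCW needed",a1-a2, "yaw",np.degrees(np.arctan2(R[1,0],R[0,0])))
    return cen,a1,a2
if __name__=="__main__":
    d=np.load("w9.npz"); 
    d=np.load("w10.npz"); f={k:d[k] for k in d}; r=meas(f,d["p"],d["q"])
    R=Rt({"tool_rot":d["q"]}); print("slide",R.T@np.r_[r[0]-d["p"][:2],0]*1000, R[:,2])
    v=cv2.resize(f["frame"][50:350,200:370],None,fx=2,fy=2); cv2.imwrite("pics/w10z.png",v)
E
python3 meas.py
```

```text
collar centroid [0.55138203 0.11544342] enclosing 551.8153686523438 115.076171875 19.896942138671875 eq.r 63.60031446463138 ranges [0.03930218 0.03950243]
mark 183 svd 49.814349070846234 mean 47.026283805656384 r 0.011512051021969678 [0.04956921 0.01736618]
knob line 468 svd 52.58531152677526 mean 40.91970612125298 0.014302952941030731 pix 294 339 314 328
knob centre by line vs TCP (tool mm) [-3.0446903   1.16890332 -0.00888184]
turn CCW needed -2.7709624559290233 yaw 149.1138952039008
slide [73.76966232  1.18837542  0.16025135] [-2.84580567e-03 -4.67411228e-04 -9.99995841e-01]
```

View pics/t10.png

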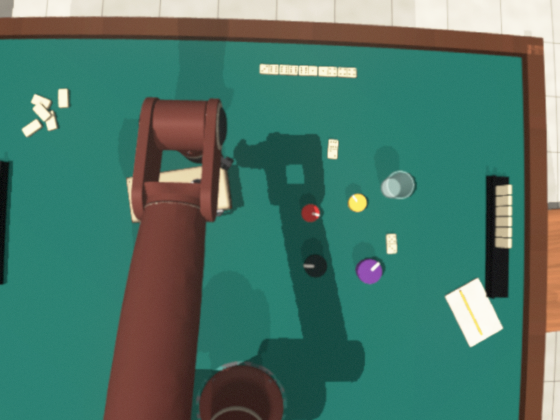

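Run:
```python
from h import *
d=np.load("w10.npz"); f={k:d[k] for k in d}
for z in (.06,.07,.08,.09): 
    a,b=onz(f,(140,104),z),onz(f,(257,229),z); print(z,np.linalg.norm(a-b),a,b)
v=cv2.resize(f["frame"][50:160,220:350],None,fx=6,fy=5.4,interpolation=cv2.INTER_CUBIC); cv2.imwrite("pics/w10z.png",v)
print(f["camera_matrix"],-f["R"].T@f["t"],f["p"])
d=np.load("w2.npz"); print(d["camera_matrix"])
```

```text
0.06 0.10838553661796495 [0.5063913  0.03864929 0.06      ] [0.61324156 0.05682749 0.06      ]
0.07 0.10356920920597819 [0.50832041 0.04209295 0.07      ] [0.61042256 0.05946337 0.07      ]
0.08 0.09875288179399146 [0.51024952 0.04553661 0.08      ] [0.60760357 0.06209925 0.08      ]
0.09 0.09393655438200471 [0.51217863 0.04898028 0.09      ] [0.60478457 0.06473513 0.09      ]
[[346.6623167    0.         283.18718781]
 [  0.         346.6623167  209.1883357 ]
 [  0.           0.           1.        ]] [0.54980353 0.11614468 0.28503773] [0.61408065 0.07655533 0.1134218 ]
[[346.6623167    0.         283.18718781]
 [  0.         346.6623167  209.1883357 ]
 [  0.           0.           1.        ]]
```

View pics/w10z.png

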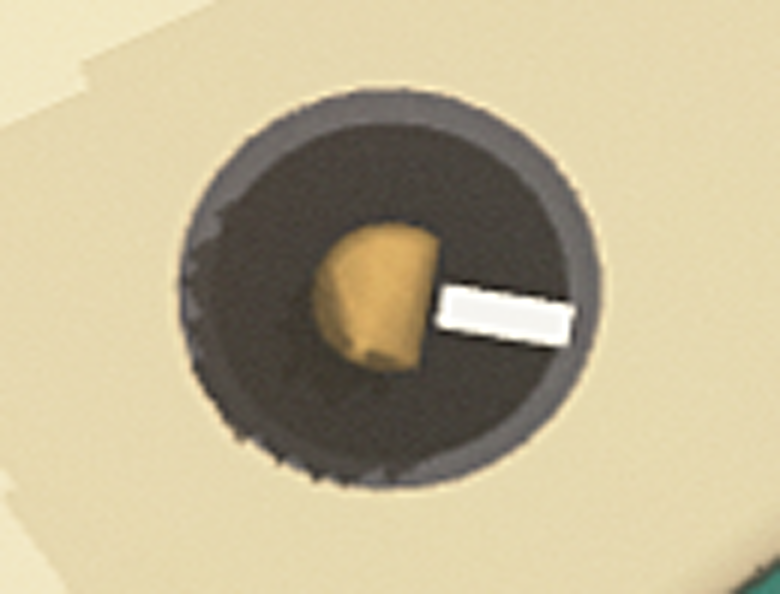

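Run:
```python
from h import *
d9=np.load("w9.npz"); f9={k:d9[k] for k in d9}
d=np.load("w10.npz"); f={k:d[k] for k in d}
print("centre",onz(f,(284.7,104.8),.079),onz(f,(285.2,103.3),.07),onz(f,(284.5,105),.079))
# camera in tool const
R9=Rt({"tool_rot":d9["q"]})
# w8 pose
im8=cv2.imread("pics/w8.png")
s=state()
Rc=R9.T@f9["R"].T; ct=R9.T@(-f9["R"].T@f9["t"]-d9["p"])
print("cam in tool",ct, (Rt({"tool_rot":d["q"]}).T@(-f["R"].T@f["t"]-d["p"])))
# work in tool frame with knob top plane at z_t=-(0.0245+0.034)
F=dict(camera_matrix=f["camera_matrix"],distortion=f["distortion"],R=Rc.T,t=-Rc.T@ct)
for nm,im in [("w8",im8),("w9",f9["frame"]),("w10",f["frame"])]:
    im=im.astype(int); ys,xs=np.mgrid[0:420,0:560]
    w=(im.min(2)>95)&(abs(xs-317)<24)&(abs(ys-322)<14)&((im.max(2)-im.min(2))<50); y,x=np.nonzero(w)
    for zt in (-.0585,-.055,-.052):
        L=np.array([onz(F,(a,b),zt)[:2] for a,b in zip(x,y)]); u,sv,v=np.linalg.svd(L-L.mean(0)); dd=v[0]*np.sign(v[0]@[0,1]); pr=(L-L.mean(0))@dd
        print(nm,zt,len(x),"mean",L.mean(0)*1000,"dir",np.degrees(np.arctan2(dd[1],dd[0])),"len",np.ptp(pr)*1000,"ctr",(L.mean(0)-.0125*dd)*1000)
    v=cv2.convertScaleAbs(cv2.resize(im[225:395,190:390].astype(np.uint8),None,fx=3.5,fy=3.5,interpolation=cv2.INTER_CUBIC),alpha=3,beta=10)
    # overlay
    ph=np.linspace(0,2*np.pi,80)
    for zt,col in((-.0585,(0,0,255)),(-.052,(0,255,0))):
        P=proj(F,[(.022*np.cos(a),.022*np.sin(a),zt) for a in ph]); 
        for p in P: cv2.circle(v,tuple(np.round((p-[190,225])*3.5).astype(int).tolist()),1,col,-1)
    cv2.imwrite(f"pics/{nm}k.png",v)
```

```text
centre [0.55215724 0.11540511 0.079     ] [0.55168389 0.11605972 0.07      ] [0.55219216 0.11525217 0.079     ]
cam in tool [ 0.07885581  0.00094522 -0.17398897] [ 0.07586224  0.00066035 -0.1714508 ]
w8 -0.0585 479 mean [-2.90116598 14.12361883] dir 97.0179552906293 len 18.108523253157173 ctr [-1.37391122  1.71726993]
w8 -0.055 479 mean [-5.37888686 14.52300238] dir 97.01795529062929 len 18.657318813785185 ctr [-3.85163211  2.11665348]
w8 -0.052 479 mean [-7.50264763 14.86533114] dir 97.0179552906293 len 19.1277150086092 ctr [-5.97539287  2.45898224]
w9 -0.0585 501 mean [-2.99392888 14.30107106] dir 99.2774531444083 len 18.29664808651204 ctr [-0.97873557  1.96458064]
w9 -0.055 501 mean [-5.47446103 14.70583247] dir 99.2774531444083 len 18.851144944365995 ctr [-3.45926773  2.36934204]
w9 -0.052 501 mean [-7.60063145 15.05277082] dir 99.27745314440831 len 19.32642796538366 ctr [-5.58543814  2.71628039]
w10 -0.0585 468 mean [-2.81481499 14.12047337] dir 96.80850649451834 len 17.835571923657227 ctr [-1.33292263  1.7086244 ]
w10 -0.055 468 mean [-5.28991893 14.5197616 ] dir 96.80850649451833 len 18.37609544156795 ctr [-3.80802657  2.10791262]
w10 -0.052 468 mean [-7.41143659 14.86200865] dir 96.80850649451834 len 18.83940131406286 ctr [-5.92954423  2.45015968]
```

View pics/w8k.png

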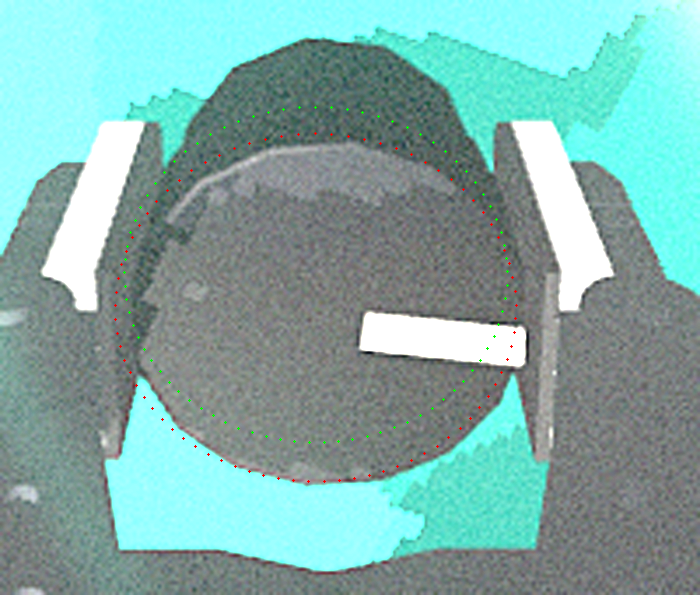

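View pics/w10k.png

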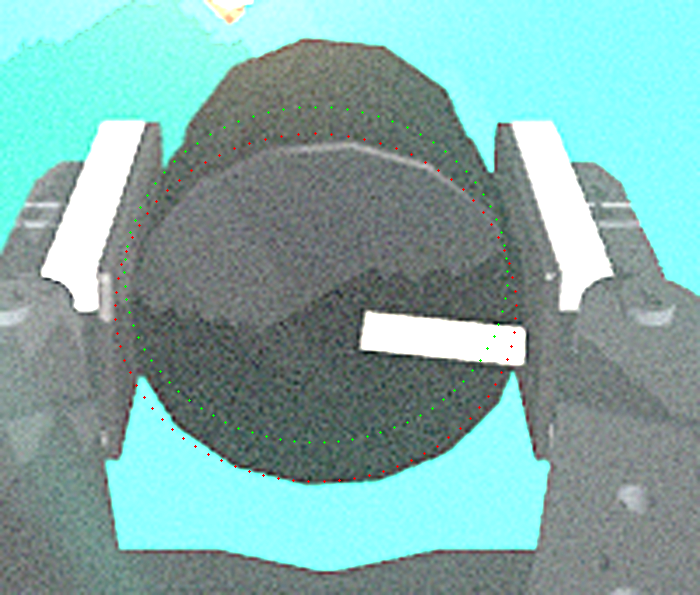

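Run:
```python
from h import *
W=optics.grab_frame("wrist"); s=state(); R=Rt(s)
print("time",s["time"],"p",s["tool_pos"],"camtool",R.T@(-W["R"].T@W["t"]-s["tool_pos"]), np.round(R.T@W["R"].T,4).tolist())
np.savez("w11.npz",p=s["tool_pos"],q=s["tool_rot"],**W)
ct=np.array([.0785,.00034,-.1717]); Rc=np.array([[-.001,-.954,-.3],[1,-.001,-.001],[0,-.3,.954]])
u,_,v=np.linalg.svd(Rc); Rc=u@v
F=dict(camera_matrix=W["camera_matrix"],distortion=W["distortion"],R=Rc.T,t=-Rc.T@ct)
im=W["frame"]
ph=np.linspace(0,2*np.pi,90)
v=cv2.convertScaleAbs(cv2.resize(im[225:395,190:390],None,fx=3.5,fy=3.5,interpolation=cv2.INTER_CUBIC),alpha=3,beta=10)
for (x,y),col in(((0,0),(0,0,255)),((-.001,0),(0,255,0))):
    P=proj(F,[(x+.022*np.cos(a),y+.022*np.sin(a),-.0585) for a in ph])
    for p in P: cv2.circle(v,tuple(np.round((p-[190,225])*3.5).astype(int).tolist()),1,col,-1)
cv2.imwrite("pics/w11k.png",v)
# edges of top face in col ~ 282: rows
for zt in (-.0585,-.0605,-.0565): print(zt,[ (r,np.round(onz(F,(282.5,r),zt)*1000,1).tolist()) for r in (225+145/3.5,225+483/3.5)],[np.round(onz(F,(c,225+372/3.5),zt)*1000,1).tolist() for c in (190+138/3.5,190+515/3.5)])
# seat in tool frame from this camera
c=onz(W,(284.7,104.8),.079); print("seat",c,R.T@(c-s["tool_pos"])*1000)
```

```text
time 10.7667 p [0.61488019 0.07728034 0.11445102] camtool [ 0.07585466  0.00085664 -0.17147406] [[-0.001, -0.9536, -0.301], [1.0, -0.0012, 0.0002], [-0.0006, -0.301, 0.9536]]
-0.0585 [(266.42857142857144, [21.3, -0.0, -58.5]), (363.0, [-20.9, -0.1, -58.5])] [[-6.1, -20.4, -58.5], [-6.2, 20.9, -58.5]]
-0.0605 [(266.42857142857144, [22.3, -0.0, -60.5]), (363.0, [-19.1, -0.1, -60.5])] [[-4.7, -20.0, -60.5], [-4.7, 20.5, -60.5]]
-0.0565 [(266.42857142857144, [20.2, -0.0, -56.5]), (363.0, [-22.6, -0.1, -56.5])] [[-7.6, -20.8, -56.5], [-7.7, 21.3, -56.5]]
seat [0.55310821 0.11624898 0.079     ] [72.98617164  1.83547696 35.50711662]
```

View pics/w11k.png

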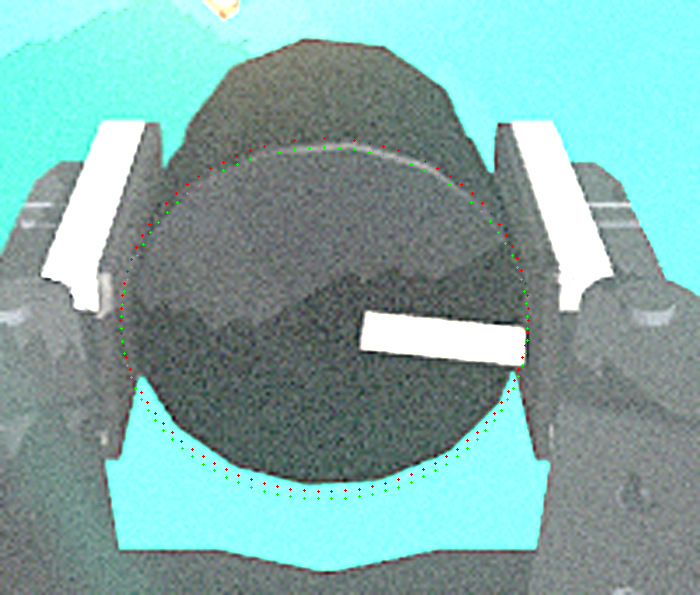

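{"api": "jog_arm", "payload": {
  "increments": [
    {"slide": [10,0,0],"rotation": [0,0,1]},
    {"slide": [20,0.5,0],"rotation": [0,0,1.8]},
    {"slide": [23,0.6,0],"rotation": [0,0,0]},
    {"slide": [15,0,0],"rotation": [0,0,0]},
    {"slide": [7,0,0],"rotation": [0,0,0]},
    {"slide": [0,0,0],"rotation": [0,0,0]},
    {"slide": [0,0,0],"rotation": [0,0,0]},
    {"slide": [0,0,0],"rotation": [0,0,0]}
  ],
  "fingers": 0.0
}}

```text
time: 11.43
tool_pos: [0.5536, 0.1187, 0.1153]
tool_rot: [0.0, 0.289, 0.957, 0.0]
contact_force: [0.4, 0.5, -0.7]
gripper_width: 0.499
```

Run:
```python
from h import *
s=state(); print(s["tool_pos"],s["time"])
W=optics.grab_frame("wrist"); S=optics.grab_frame("side")
cv2.imwrite("pics/w12.png",W["frame"]);cv2.imwrite("pics/s12z.png",cv2.resize(S["frame"][60:210,180:340],None,fx=4,fy=4,interpolation=cv2.INTER_CUBIC))
s=state(); R=Rt(s); print(s["tool_pos"],s["time"],s["gripper_width"],s["contact_force"],"yaw",np.degrees(np.arctan2(R[1,0],R[0,0])))
print(R.T@(np.array([.5507,.1169,0])-s["tool_pos"])*1000)
```

```text
[0.55356325 0.11872002 0.11529082] 11.4333
[0.55351617 0.11862639 0.11515038] 11.5333 0.4972690209541176 [-0.59974836  0.71669295 -0.34611192] yaw 146.4040196906057
[  1.43912898  -3.00922578 115.14944038]
```

View pics/w12.png

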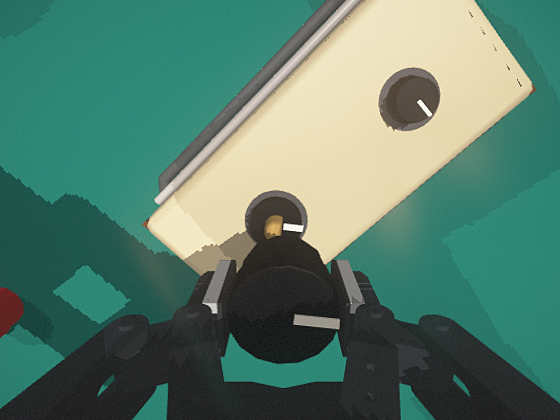

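View pics/s12z.png

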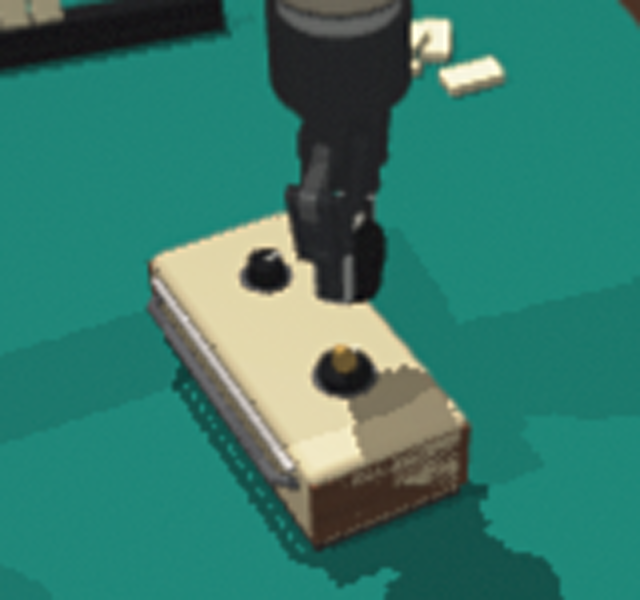

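Run:
```python
from h import *
W=optics.grab_frame("wrist"); s=state(); R=Rt(s)
print("time",s["time"],"p",s["tool_pos"],"camtool",R.T@(-W["R"].T@W["t"]-s["tool_pos"]))
c=np.array([.5531,.1162]); a=np.radians(49.8); u=np.array([np.cos(a),np.sin(a)])
print("seat",proj(W,np.r_[c,.079]),"tip",proj(W,np.r_[c,.093]),"mark",proj(W,[np.r_[c+u*r,.079] for r in (.004,.0165)]))
v=cv2.resize(W["frame"][170:270,220:340],None,fx=6,fy=6,interpolation=cv2.INTER_CUBIC)
ph=np.linspace(0,2*np.pi,90)
for r,z,col in ((.017,.079,(0,0,255)),(.007,.090,(0,255,0)),(.0052,.093,(255,0,0)),(.0235,.07,(255,0,255))):
    for p in proj(W,[np.r_[c+r*np.array([np.cos(t),np.sin(t)]),z] for t in ph]): cv2.circle(v,tuple(np.round((p-[220,170])*6+3).astype(int).tolist()),1,col,-1)
cv2.imwrite("pics/w13z.png",v)
```

```text
time 11.5833 p [0.55341033 0.11866665 0.11505833] camtool [ 0.07582429  0.00107246 -0.17171277]
seat [[277.81559665 226.01367026]] tip [[277.49165918 234.13449556]] mark [[284.04053553 226.68393548]
 [303.44435756 228.77503537]]
```

View pics/w13z.png

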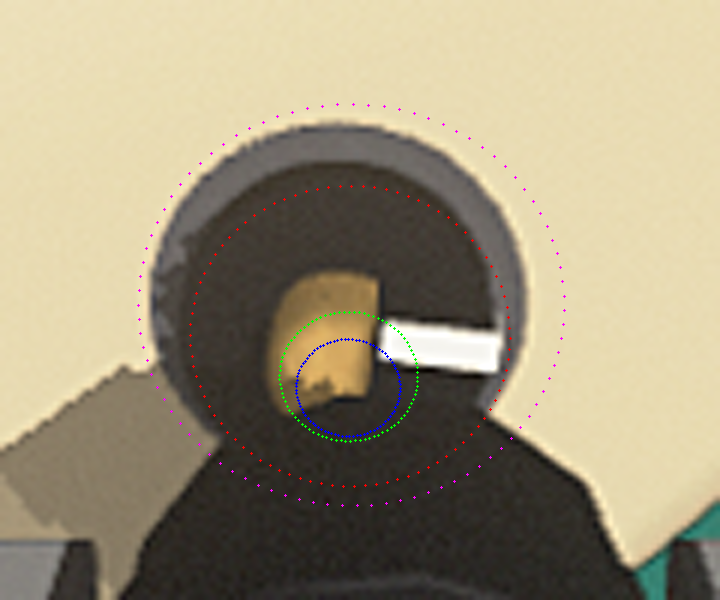

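```bash
cat > cal.py <<'E'
from h import *
from scipy.optimize import least_squares
views={"w2":(.44620,-.24972,.15024),"w3":(.45074,-.24077,.05157),"w4":(.44935,-.24037,.00702),"w5":(.44863,-.23984,.00602),"w6":(.44832,-.23965,-.01651),"w7":(.44983,-.24146,-.02507),"w8":(.45036,-.24185,-.02445),"w9":(.45007,-.24167,.11539)}
def feats(im):
    out={}
    hsv=cv2.cvtColor(im,cv2.COLOR_BGR2HSV)
    for nm,lo,hi in [("red",(0,120,90),(8,255,255)),("yel",(22,110,110),(34,255,255))]:
        m=cv2.inRange(hsv,lo,hi)
        if nm=="red": m|=cv2.inRange(hsv,(172,120,90),(180,255,255))
        k,l,st,ce=cv2.connectedComponentsWithStats(m)
        i=1+np.argmax(st[1:,4]); x,y,w,h,a=st[i]
        if a<500: continue
        P=np.argwhere(l==i)[:,::-1]; hull=cv2.convexHull(P.astype(np.int32)); full=np.zeros(m.shape,np.uint8); cv2.fillConvexPoly(full,hull,1); full=cv2.dilate(full,np.ones((3,3)))
        wh=((im.min(2)>140)&(full>0)&((im.max(2).astype(int)-im.min(2))<70)).astype(np.uint8)
        k,l2,st2,ce2=cv2.connectedComponentsWithStats(wh)
        if k<2: continue
        j=1+np.argmax(st2[1:,4]); q=np.argwhere(l2==j)[:,::-1].astype(float)
        c=P.mean(0); mu=q.mean(0); u,s,v=np.linalg.svd(q-mu); d=v[0]*np.sign(v[0]@(c-mu))
        pr=(q-mu)@d; inner=np.percentile(pr,98)
        # centre across near inner end
        sel=pr>inner-6; base=q[sel].mean(0); pt=base+d*(inner+.5-((base-mu)@d)); out[nm]=pt
    return out
obs=[]
for n in views:
    im=cv2.imread(f"pics/{n}.png"); f=feats(im); print(n,{k:v.round(1).tolist() for k,v in f.items()})
    for k,v in f.items(): obs.append((n,k,v))
np.save("obs.npy",np.array(obs,dtype=object),allow_pickle=True)
d=np.load("w2.npz"); K0=d["camera_matrix"]; D=d["distortion"]
q=d["q"]; RT=Rt({"tool_rot":q}); Rc0=np.array([[-.0010,-.9536,-.301],[1,-.0012,.0002],[-.0006,-.301,.9536]]); u,_,v=np.linalg.svd(Rc0); Rc0=u@v
names=["red","yel"]
def res(v,full=True):
    k=v[0]; dR=Ro.from_rotvec([v[1],v[2],0]).as_matrix(); pts=v[3:].reshape(2,3); r=[]
    Rc=dR@Rc0  # cam axes in tool
    K=K0.copy(); K[0,0]*=k;K[1,1]*=k
    for n,nm,uv in obs:
        p=np.array(views[n]); X=pts[names.index(nm)]  # tool-relative at p=0
        t=RT.T@(X-p)-np.array([.0771,0,-.1717]); c=Rc.T@t
        pp=cv2.projectPoints(c.reshape(1,3),np.zeros(3),np.zeros(3),K,D)[0].ravel(); r+=list(pp-uv)
    return np.array(r)
x0=np.r_[1,0,0,.52,-.2,.034,.51,-.3,.034]
for fixk in (False,True):
    fun=(lambda v:np.r_[res(v),(v[0]-1)*1e5]) if fixk else res
    s=least_squares(fun,x0,loss="soft_l1"); print(s.x.round(4),"rms",np.sqrt((res(s.x)**2).mean())); 
    cov=np.linalg.inv(s.jac.T@s.jac); print("sd",np.sqrt(np.diag(cov))[:3])
    print(res(s.x).reshape(-1,2).round(1).tolist())
E
python3 cal.py
```

```text
w2 {'red': [210.5, 96.5], 'yel': [357.2, 115.1]}
w3 {'red': [183.4, 107.5], 'yel': [404.9, 134.6]}
w4 {'red': [154.7, 108.0], 'yel': [442.5, 142.3]}
w5 {'red': [155.0, 107.6], 'yel': [443.6, 142.1]}
w6 {'red': [132.4, 106.7], 'yel': [478.2, 147.9]}
w7 {'red': [113.3, 110.3], 'yel': [482.0, 153.9]}
w8 {'red': [112.8, 111.6], 'yel': [477.4, 154.8]}
w9 {'red': [205.6, 106.1], 'yel': [369.3, 126.5]}
[ 0.9051 -0.0019 -0.0248  0.4959 -0.1607  0.0362  0.5322 -0.2843  0.0323] rms 1.2041735973286773
sd [0.10841257 0.01384463 0.0393552 ]
[[-1.2, 0.1], [-0.5, -0.1], [0.1, 1.1], [-1.0, 0.7], [-0.3, 0.2], [-0.5, 0.3], [0.2, -0.5], [1.4, -0.2], [-0.6, 0.8], [-3.5, 0.5], [0.2, -0.2], [-0.1, -0.2], [0.1, -0.5], [1.7, -0.4], [2.1, -0.6], [4.2, -0.7]]
[ 1.      0.0057  0.0065  0.4973 -0.1627  0.0333  0.5308 -0.2759  0.0331] rms 1.2382112499333717
sd [1.00000000e-05 1.00248887e-02 2.77146186e-03]
[[-1.3, 0.0], [-0.6, -0.6], [-0.0, 1.6], [-0.8, 1.0], [-0.3, 0.3], [-0.3, 0.4], [0.3, -0.5], [1.7, -0.3], [-0.3, 0.6], [-3.0, 0.4], [0.2, -0.3], [-0.2, -0.2], [0.0, -0.6], [1.4, -0.3], [2.3, -0.2], [4.6, -0.5]]
```

{"api": "jog_arm", "payload": {
  "increments": [
    {"slide": [1,-2,0],"rotation": [0,0,0]},
    {"slide": [0.7,-1.6,0],"rotation": [0,0,0]},
    {"slide": [0,0,0],"rotation": [0,0,0]},
    {"slide": [0,0,0],"rotation": [0,0,0]},
    {"slide": [0,0,0],"rotation": [0,0,0]}
  ],
  "fingers": 0.0
}}

```text
time: 12.0
tool_pos: [0.5494, 0.117, 0.115]
tool_rot: [0.0, 0.289, 0.957, 0.0]
contact_force: [0.1, -0.4, 0.3]
gripper_width: 0.497
```

Run:
```python
from h import *
W=optics.grab_frame("wrist"); S=optics.grab_frame("side"); s=state(); R=Rt(s)
print("time",s["time"],"p",s["tool_pos"],"camtool",R.T@(-W["R"].T@W["t"]-s["tool_pos"]),"yaw",np.degrees(np.arctan2(R[1,0],R[0,0])))
cv2.imwrite("pics/s14.png",S["frame"])
c=np.array([.5531,.1162]); a=np.radians(49.8); u=np.array([np.cos(a),np.sin(a)])
v=cv2.convertScaleAbs(cv2.resize(W["frame"][180:370,210:360],None,fx=4,fy=3.1*4/3.1,interpolation=cv2.INTER_CUBIC),alpha=1.3)
ph=np.linspace(0,2*np.pi,90)
for r,z,col in ((.017,.079,(0,0,255)),(.007,.090,(0,255,0)),(.017,.07,(255,0,255))):
    for p in proj(W,[np.r_[c+r*np.array([np.cos(t),np.sin(t)]),z] for t in ph]): cv2.circle(v,tuple(np.round((p-[210,180])*4+2).astype(int).tolist()),1,col,-1)
for p in proj(W,[np.r_[c+u*r,.079] for r in (.004,.0165)]): cv2.circle(v,tuple(np.round((p-[210,180])*4+2).astype(int).tolist()),3,(255,0,0),-1)
cv2.imwrite("pics/w14z.png",v[:600])
# side: predicted knob bottom centre & shaft tip
kc=s["tool_pos"]+R@np.array([-.0012,0,0]); kc[2]+=.0245
print("side knob bottom",proj(S,kc),"knob top",proj(S,kc+[0,0,.034]),"tip",proj(S,[.5516,.1160,.093]))
cv2.imwrite("pics/s14z.png",cv2.resize(S["frame"][90:190,220:340],None,fx=6,fy=6,interpolation=cv2.INTER_CUBIC))
```

```text
time 12.1 p [0.54940842 0.11709292 0.11506103] camtool [ 0.07587597  0.00099289 -0.17159162] yaw 146.45062626482363
side knob bottom [[264.70510904 131.43420319]] knob top [[264.37263135 119.76319678]] tip [[265.64639581 146.39709788]]
```

View pics/w14z.png

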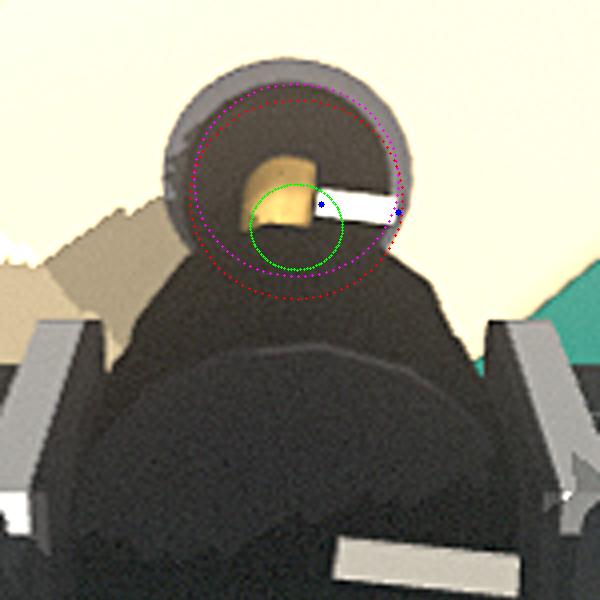

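View pics/s14z.png

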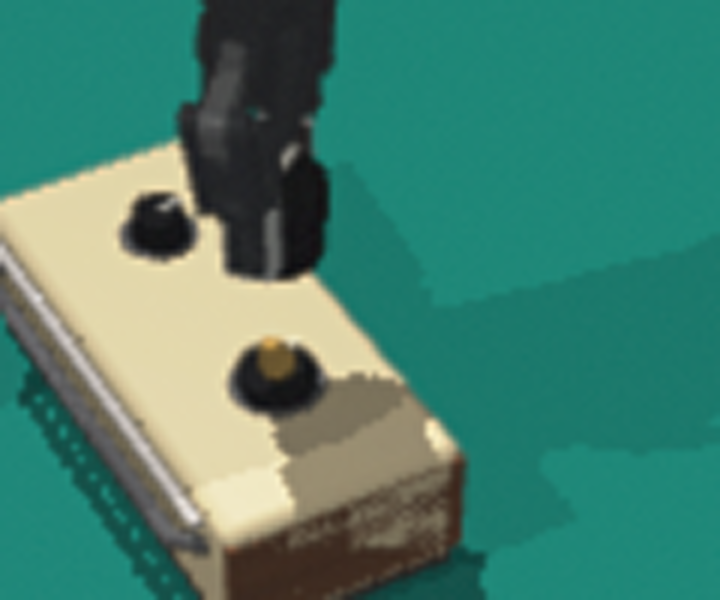

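{"api": "jog_arm", "payload": {
  "increments": [
    {"slide": [-0.5,0.2,8],"rotation": [0,0,0]},
    {"slide": [-0.5,0,12],"rotation": [0,0,0]},
    {"slide": [0,0,12],"rotation": [0,0,0]},
    {"slide": [0,0,6],"rotation": [0,0,0]},
    {"slide": [0,0,3],"rotation": [0,0,0]},
    {"slide": [0,0,0],"rotation": [0,0,0]},
    {"slide": [0,0,0],"rotation": [0,0,0]}
  ],
  "fingers": 0.0
}}

```text
time: 12.68
tool_pos: [0.5502, 0.1167, 0.0737]
tool_rot: [-0.0, 0.289, 0.957, -0.0]
contact_force: [1.2, 0.5, -1.2]
gripper_width: 0.497
```

Run:
```python
from h import *
S=optics.grab_frame("side"); W=optics.grab_frame("wrist"); s=state(); R=Rt(s)
print("time",s["time"],"p",s["tool_pos"],"yaw",np.degrees(np.arctan2(R[1,0],R[0,0])),s["contact_force"])
cv2.imwrite("pics/w15.png",W["frame"])
print("delta tool", R.T@(np.array([.5516,.1160,0])-s["tool_pos"])*1000)
cv2.imwrite("pics/s15z.png",cv2.resize(S["frame"][90:190,220:340],None,fx=6,fy=6,interpolation=cv2.INTER_CUBIC))
```

```text
time 12.7833 p [0.55083894 0.11676816 0.07462313] yaw 146.4534533950293 [-0.03591902 -0.59882455  0.42725189]
delta tool [-0.99396157 -0.27178033 74.62385172]
```

View pics/s15z.png

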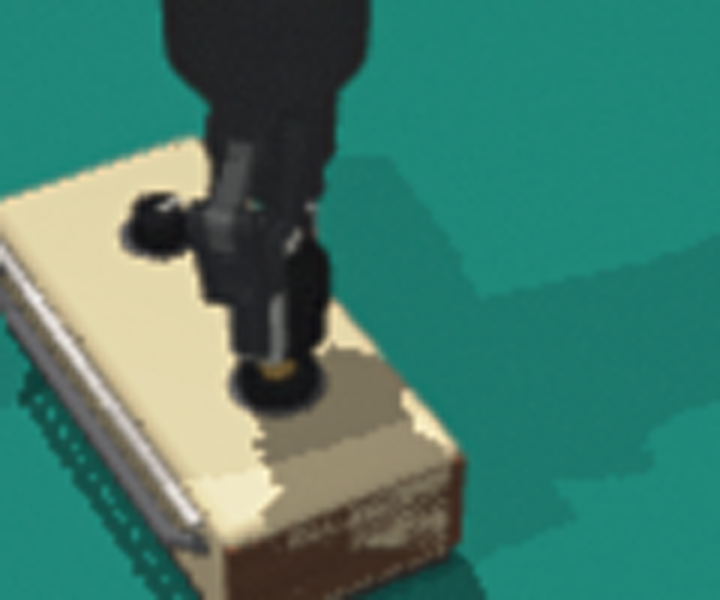

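View pics/w15.png

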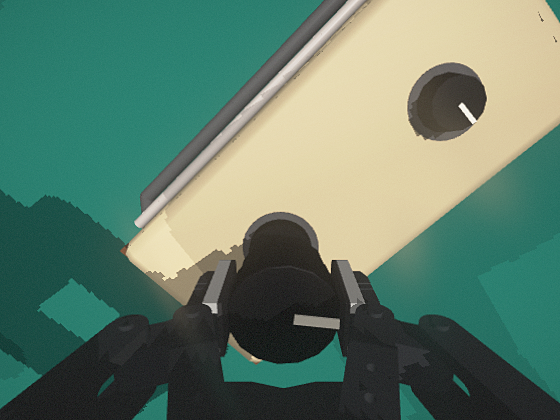

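{"api": "jog_arm", "payload": {
  "increments": [
    {"slide": [0,-0.8,1],"rotation": [0,0,0]},
    {"slide": [0,0,2],"rotation": [0,0,0]},
    {"slide": [0,0,2],"rotation": [0,0,0]},
    {"slide": [0,0,2],"rotation": [0,0,0]},
    {"slide": [0,0,0],"rotation": [0,0,0]},
    {"slide": [0,0,0],"rotation": [0,0,0]}
  ],
  "fingers": 0.0
}}

```text
time: 13.28
tool_pos: [0.5497, 0.116, 0.0667]
tool_rot: [-0.0, 0.289, 0.957, -0.0]
contact_force: [0.1, -0.3, -0.5]
gripper_width: 0.497
```

{"api": "jog_arm", "payload": {
  "increments": [
    {"slide": [0,0,2],"rotation": [0,0,0]},
    {"slide": [0,0,1],"rotation": [0,0,0]},
    {"slide": [0,0,0],"rotation": [0,0,0]},
    {"slide": [0,0,0],"rotation": [0,0,0]}
  ],
  "fingers": 0.0
}}

```text
time: 13.62
tool_pos: [0.5498, 0.1161, 0.0639]
tool_rot: [-0.0, 0.289, 0.957, -0.0]
contact_force: [-0.1, 0.6, 0.5]
gripper_width: 0.498
```

{"api": "jog_arm", "payload": {
  "increments": [
    {"slide": [0,0,2],"rotation": [0,0,0]},
    {"slide": [0,0,2],"rotation": [0,0,0]},
    {"slide": [0,0,1],"rotation": [0,0,0]},
    {"slide": [0,0,0],"rotation": [0,0,0]},
    {"slide": [0,0,0],"rotation": [0,0,0]}
  ],
  "fingers": 0.0
}}

```text
time: 14.03
tool_pos: [0.5498, 0.116, 0.0588]
tool_rot: [-0.0, 0.289, 0.957, -0.0]
contact_force: [-0.8, -0.2, -0.1]
gripper_width: 0.498
```

Run:
```python
from h import *
S=optics.grab_frame("side"); W=optics.grab_frame("wrist"); s=state(); R=Rt(s)
print("time",s["time"],"p",s["tool_pos"],"yaw",np.degrees(np.arctan2(R[1,0],R[0,0])),s["contact_force"],s["ft_torque"])
cv2.imwrite("pics/w16.png",W["frame"])
cv2.imwrite("pics/s16z.png",cv2.resize(S["frame"][90:190,220:340],None,fx=6,fy=6,interpolation=cv2.INTER_CUBIC))
```

```text
time 14.1333 p [0.54994574 0.11603489 0.05904905] yaw 146.4507653777938 [-0.0959283  -0.003928   -0.76261254] [-0.05499352 -0.08718723  0.05735659]
```

View pics/s16z.png

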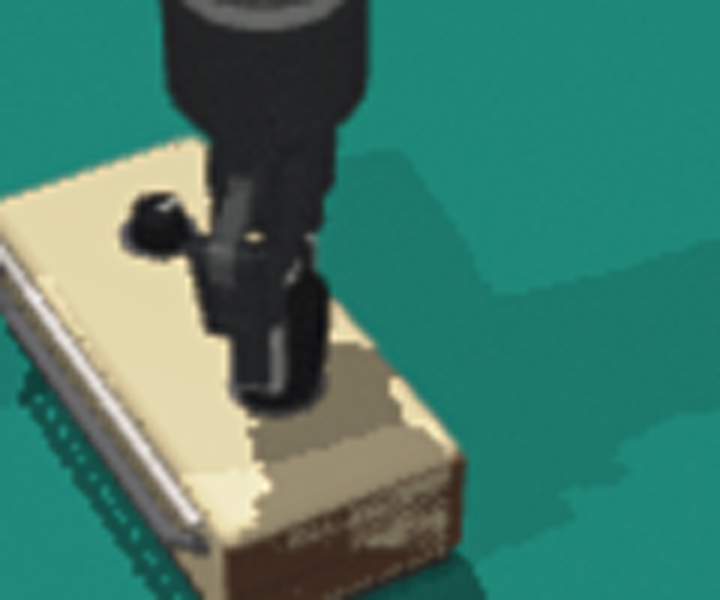

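View pics/w16.png

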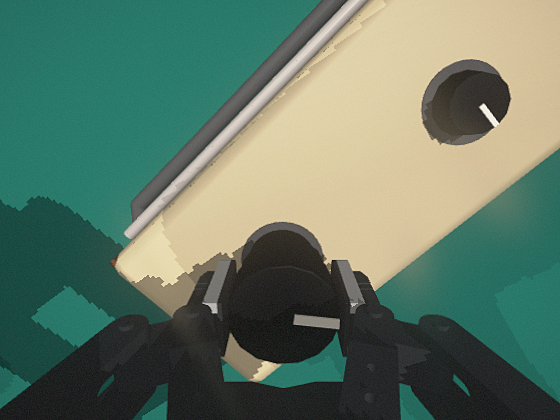

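{"api": "jog_arm", "payload": {
  "increments": [
    {"slide": [0,0,2],"rotation": [0,0,0]},
    {"slide": [0,0,2],"rotation": [0,0,0]},
    {"slide": [0,0,1],"rotation": [0,0,0]},
    {"slide": [0,0,0],"rotation": [0,0,0]},
    {"slide": [0,0,0],"rotation": [0,0,0]}
  ],
  "fingers": 0.0
}}

```text
time: 14.55
tool_pos: [0.55, 0.1161, 0.0543]
tool_rot: [0.0, 0.289, 0.957, -0.0]
contact_force: [-1.2, -0.5, 2.9]
gripper_width: 0.497
```

{"api": "jog_arm", "payload": {
  "increments": [
    {"slide": [0,0,1.5],"rotation": [0,0,0]},
    {"slide": [0,0,1.5],"rotation": [0,0,0]},
    {"slide": [0,0,1],"rotation": [0,0,0]},
    {"slide": [0,0,0],"rotation": [0,0,0]},
    {"slide": [0,0,0],"rotation": [0,0,0]}
  ],
  "fingers": 0.0
}}

```text
time: 14.97
tool_pos: [0.5502, 0.116, 0.051]
tool_rot: [0.0, 0.289, 0.957, -0.0]
contact_force: [-3.9, 0.0, 8.2]
gripper_width: 0.494
```

{"api": "jog_arm", "payload": {
  "increments": [
    {"slide": [0,0,1],"rotation": [0,0,0]},
    {"slide": [0,0,1],"rotation": [0,0,0]},
    {"slide": [0,0,0],"rotation": [0,0,0]},
    {"slide": [0,0,0],"rotation": [0,0,0]}
  ],
  "fingers": 0.0
}}

```text
time: 15.3
tool_pos: [0.5502, 0.116, 0.0495]
tool_rot: [0.0, 0.289, 0.957, -0.0]
contact_force: [-5.0, -0.8, 9.6]
gripper_width: 0.494
```

Run:
```python
from h import *
W=optics.grab_frame("wrist"); s=state(); R=Rt(s)
print("time",s["time"],"p",s["tool_pos"],"yaw",np.degrees(np.arctan2(R[1,0],R[0,0])),s["contact_force"],s["ft_torque"])
cv2.imwrite("pics/w17.png",W["frame"])
```

```text
time 15.35 p [0.55014849 0.11604324 0.0494531 ] yaw 146.46247871326148 [-4.87222904 -1.17141667  8.78021898] [-0.19854912  0.75350913  0.016091  ]
```

View pics/w17.png

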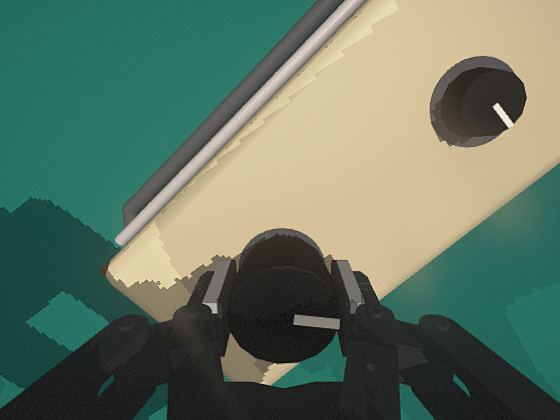

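{"api": "jog_arm", "payload": {
  "increments": [
    {"slide": [0,0,1],"rotation": [0,0,0]},
    {"slide": [0,0,1],"rotation": [0,0,0]},
    {"slide": [0,0,0],"rotation": [0,0,0]},
    {"slide": [0,0,0],"rotation": [0,0,0]}
  ],
  "fingers": 0.0
}}

```text
time: 15.68
tool_pos: [0.5503, 0.116, 0.0493]
tool_rot: [-0.0, 0.288, 0.957, -0.0]
contact_force: [-9.9, -1.6, 18.4]
gripper_width: 0.499
```

Run:
```python
from h import *
W=optics.grab_frame("wrist"); s=state(); R=Rt(s)
print("time",s["time"],"p",s["tool_pos"],"yaw",np.degrees(np.arctan2(R[1,0],R[0,0])),s["contact_force"],s["ft_torque"])
cv2.imwrite("pics/w18.png",W["frame"])
a,b,c=[cv2.imread(f"pics/{n}.png")[225:375,215:355] for n in ("w16","w17","w18")]
cv2.imwrite("pics/cmp.png",cv2.convertScaleAbs(cv2.resize(np.hstack([a,c]),None,fx=2.8,fy=2.8),alpha=2,beta=10))
for n in ("w15","w16","w17","w18"):
    im=cv2.imread(f"pics/{n}.png").astype(int); ys,xs=np.mgrid[0:420,0:560]
    w=(im.min(2)>95)&(abs(xs-317)<24)&(abs(ys-322)<14)&((im.max(2)-im.min(2))<50); y,x=np.nonzero(w); print(n,len(x),x.mean(),y.mean())
```

```text
time 15.7333 p [0.55032408 0.11601786 0.04928078] yaw 146.46694536355815 [-10.05394324  -1.58614019  18.69219043] [-0.31392324  1.61417393 -0.03214445]
w15 466 316.5 321.29399141630904
w16 458 316.49781659388645 321.382096069869
w17 454 316.51982378854626 321.50881057268725
w18 455 316.54945054945057 321.61538461538464
```

View pics/cmp.png

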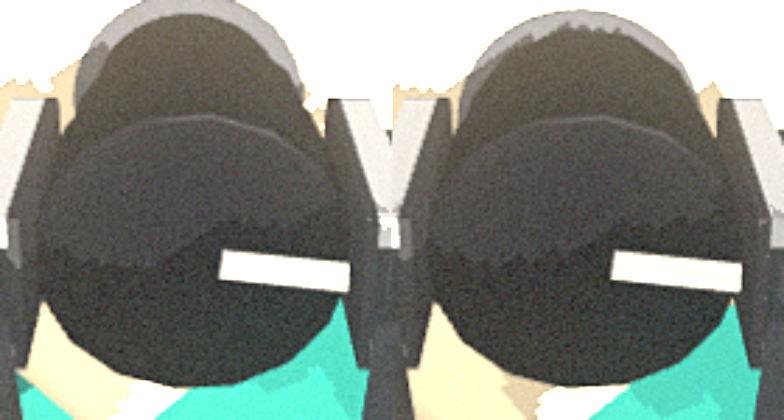

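{"api": "jog_arm", "payload": {
  "increments": [
    {"slide": [0,0,0],"rotation": [0,0,0]},
    {"slide": [0,0,0],"rotation": [0,0,0]},
    {"slide": [0,0,0],"rotation": [0,0,0]},
    {"slide": [0,0,0],"rotation": [0,0,0]},
    {"slide": [0,0,0],"rotation": [0,0,0]},
    {"slide": [0,0,0],"rotation": [0,0,0]}
  ],
  "fingers": 0.0
}}

```text
time: 16.23
tool_pos: [0.5503, 0.116, 0.0493]
tool_rot: [-0.0, 0.288, 0.957, -0.0]
contact_force: [-9.8, -1.1, 17.9]
gripper_width: 0.497
```

Run:
```python
from h import *
S=optics.grab_frame("side"); cv2.imwrite("pics/s19.png",S["frame"]); s=state()
print(s["time"],s["tool_pos"],s["contact_force"],s["gripper_width"])
```

```text
16.2833 [0.55032213 0.11599019 0.04928134] [-9.49548524 -1.70641468 18.72520224] 0.49768688494036994
```

View pics/s19.png

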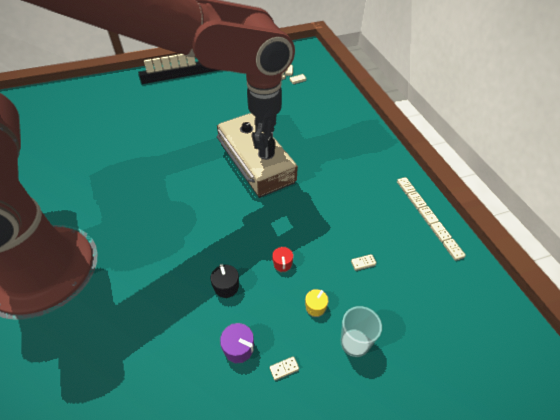

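The side view shows the gripper holding the knob on the radio at about (265,150). The dominoes at (285,368) and (363,262) and the glass at (357,330) look unmoved. Pose and push are steady.

```bash
python3 -c "
from h import *
print(manip.job_done()); s=state(); print(s['time'],s['tool_pos'],s['contact_force'])"
```

```text
the job is handed in; nothing more can be done
None
the job is handed in; nothing more can be done
```

The small black knob is on the radio's shaft, fully home and pressed in to the stop. I handed the job in at about 16.3 s with the gripper still holding it down.

**Alignment:** I turned the knob about 123° from how it lay. Its white line then pointed at about 49.8°, the same direction as the mark beside the shaft's flat. The line did not shift in the gripper while I lowered and pressed the knob.

**Seating and press:**
- The knob slid about 14 mm down the shaft with no resistance and touched the collar at the expected height, at about 3 N.
- It then sank 5.0 mm with the spring force rising. At the stop another 2 mm of commanded travel produced no movement, and the push rose to about 18.5 N.
- That push held steady over the last 0.6 s.

**Surroundings:** The last side picture shows the dominoes, the glass and the other knobs where they were.

**Checks that disagreed:**
- The finger ends are about 35 mm behind the stated tool point at the openings I used. I saw this in two cameras and by test-closing above the knob, so I set the grasp height from the pictures.
- The wrist camera's position differed from the measured tool position by about 1.5 mm, so I lined up the knob and shaft from the same picture.
- About 10 N of sideways force was present during the final press. I left it, since it is well below the limits.

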